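# Put the sharpening plates back in their case

## Robot

A 6-joint arm with a two-finger parallel gripper is mounted at the origin on the work surface; the furniture and walls round the work are solid. World frame = base frame: x ahead of the robot, y to its left, z up, the work surface at z = 0. Lengths are in m, angles in rad, forces in N, time in s.
With the tool pointing down it reaches from about 0.35 to 0.975 m from the base axis. Payload 4.9 kg.
Tool frame: the origin (TCP) lies on the mounting face of the last link; the fingertips stand 173 mm ahead of it and the grasp point (between the pads) lies 155 mm ahead of it (tcp_to_grasp is the distance from the TCP to the grasp point, in m); z points along the fingers, y is the line along which they close (so a half turn about z gives the same grasp; the last joint's range is limited). The gripper opens to 85 mm and grips with 20 to 120 N. Pads are 22 mm wide; open, the fingers measure 114 mm over their backs; the gripper's body (76 mm by 85 mm) begins 54 mm behind the grasp point. The pads swing forward as they close: fully open they stand 13 mm farther back than shut.
Start: joints at [-0.119, 0.053, 1.613, -0, 1.476, -0.119], TCP at [0.625, 0, 0.405] pointing down, gripper open.
Joint ranges: [-3.01, 3.01], [-1.01, 2.22], [0.06, 2.58], [-1.02, 4.17], [0.09, 2.62], [-3.14, 3.14]. Speed limits (rad/s): [2.57, 2.57, 3.14, 3.14, 3.14, 3.14].

## Interface

Orientations are given as a rotation vector (axis times angle).
In Python, from station import get_obs, get_image, calibration, finish_job, tcp_to_grasp gives the robot as it stands. The module is installed in compiled form; this text tells all that it offers.
- The arm moves only by the tool arm_command, never from a script. Its argument "plan" is a list that holds one entry, the list of rows, each a list of 6 numbers: the shift along the tool's x, y, z in cm, then the turn, a rotation vector about the tool's x, y, z in rad. A call has 1 to 12 rows; each row is the pose to reach, as a shift and turn from the pose commanded when the call began, along the tool's axes at that moment; what a row does not reach only later rows make up. A row lasts 1/12 s, in which the tool goes at most 41.7 mm and 7.16 degrees, less where a joint would pass 70% of its speed; a pose out of reach is approached as far as the arm can. A call with a gripper value outside its range is refused whole. "gripper" is the closure, from -1 (fully open) to 1 (shut), set as the call begins (left out, the last holds). The fingers move at their own pace and stop on an object; "force" is the grip in N (left out, the last holds). Time passes only in rows, so rows that repeat a pose let the fingers close. It gives the time, the measured TCP pose, the force, the opening and the grip force at its end, in the units of the state.
- get_obs(): the state, without advancing time (a new reading comes with each control period).
- get_image(name): name is "scene" or "side" or "wrist"; returns (picture, depth): 400x640x3 uint8, blue, green, red; 400x640 float32, m along the optical axis (not along the pixel's ray), 0 where there is no reading.
- calibration(name): a dict with "fx", "fy", "cx", "cy" (pixels), "pose" (4x4, takes a point from camera to world coordinates). Camera axes: x right, y up, looking along -z (the intrinsics and any distortion apply to the point x, -y, -z); pixel columns grow to the right and rows downward; lengths in m; the calibration is good to about 2 mm. A picture is of the moment at which its call begins: read the wrist's pose just before it. calibration takes no time and is no camera call; for the wrist camera it gives the pose at the moment of the call.
- finish_job(): hands the job in; it is judged then, once.
The state is a dict: "t": time; "q": joint angles; "dq": joint speeds; "effort": joint torques, N m; "tool_pos": TCP position; "tool_rot": TCP orientation; "contact_force": force on the tool from outside, world axes, zero at the start; "wrist_torque": the same for the moment, N m; "opening": finger opening in m; "grip_force": force on a finger pad.
Only numpy, scipy, OpenCV 4.12 (cv2) and the standard library are available. Lean on these libraries where they do the work, as an engineer would, in place of code of your own. Each camera call takes 0.05 s, during which the arm holds its last target. There are 200 camera calls.

## Task

Three or four flat steel sharpening plates lie sunk in the grooves of the drying board, where their sides cannot be gripped. Put every one of them away in the dark wooden case, one to a pocket: slide it out over an end of the board until it overhangs, pinch it there by its sides, lay it on the case's open mouth and slide it in under the brass bar until it drops flat into its pocket. When all are in, lower the lid gently until it is fully shut. Leave everything else on the table where it stands.

Things in the scene. Friction and masses are not known exactly. Their poses are not given: they have to be found in the camera images.
- plate0: loose flat steel sharpening plate, 28 (its x) x 120 (its y) x 6 mm (its z), dark with rows of pale dots, about 100 g; origin at its very centre. May be absent. It starts lying in the board's groove 0 (length along the groove, top flush with the ribs, ends 0 to 10 mm inside the board's ends)
- plate1: loose flat steel sharpening plate, 28 (its x) x 120 (its y) x 6 mm (its z), dark with rows of pale dots, about 100 g; origin at its very centre. May be absent. It starts lying in the board's groove 1 (length along the groove, top flush with the ribs, ends 0 to 10 mm inside the board's ends)
- plate2: loose flat steel sharpening plate, 28 (its x) x 120 (its y) x 6 mm (its z), dark with rows of pale dots, about 100 g; origin at its very centre. May be absent. It starts lying in the board's groove 2 (length along the groove, top flush with the ribs, ends 0 to 10 mm inside the board's ends)
- plate3: loose flat steel sharpening plate, 28 (its x) x 120 (its y) x 6 mm (its z), dark with rows of pale dots, about 100 g; origin at its very centre. May be absent. It starts lying in the board's groove 3 (length along the groove, top flush with the ribs, ends 0 to 10 mm inside the board's ends)
- board: fixed pale wooden board, 154 (x) x 130 (y) x 36 mm high; origin at the centre of its underside. Four straight grooves run along its y through both ends: each 33 mm wide and 6 mm deep, floor 30 mm above the table, at x = -55.5, -18.5, 18.5, 55.5 mm; the ribs between them are 4 mm wide, the outer ones 5 mm, tops at 36 mm. Its +y and -y ends are open and clear
- groove0 (a point): on the board at x = -55.5 mm, the middle of groove 0, 33 mm above the table: where the centre of a plate lying centred in the groove is; same axes as the board
- groove1 (a point): on the board at x = -18.5 mm, the middle of groove 1, 33 mm above the table: where the centre of a plate lying centred in the groove is; same axes as the board
- groove2 (a point): on the board at x = 18.5 mm, the middle of groove 2, 33 mm above the table: where the centre of a plate lying centred in the groove is; same axes as the board
- groove3 (a point): on the board at x = 55.5 mm, the middle of groove 3, 33 mm above the table: where the centre of a plate lying centred in the groove is; same axes as the board
- case: fixed dark wooden case, 154 (x) x 164 (y) mm; origin at the centre of its underside. Its +y end is the open mouth: a level deck, 22 mm high, no side walls, from y = +82 to +50 mm, then a 6 mm step down into 4 pockets. Back wall at y = -74 to -82, 40 mm high. A brass bar crosses all pockets at y = -58 to -74, underside 30 mm, top 34 mm up: plates go under it
- pocket0 (a point): where the centre of a plate seated in pocket 0 is: case x = -55.5, y = -12, z = 19 mm; same axes as the case. Pocket: 33 mm wide, 124 mm long (case y = +50 to -74), floor at 16 mm, so a seated plate's top is level with the deck. Dividers 4 mm thick, 28 mm high; outer walls 5 mm thick, 40 mm high; both end rounded at y = +50
- pocket1 (a point): where the centre of a plate seated in pocket 1 is: case x = -18.5, y = -12, z = 19 mm; same axes as the case. Pocket: 33 mm wide, 124 mm long (case y = +50 to -74), floor at 16 mm, so a seated plate's top is level with the deck. Dividers 4 mm thick, 28 mm high; outer walls 5 mm thick, 40 mm high; both end rounded at y = +50
- pocket2 (a point): where the centre of a plate seated in pocket 2 is: case x = 18.5, y = -12, z = 19 mm; same axes as the case. Pocket: 33 mm wide, 124 mm long (case y = +50 to -74), floor at 16 mm, so a seated plate's top is level with the deck. Dividers 4 mm thick, 28 mm high; outer walls 5 mm thick, 40 mm high; both end rounded at y = +50
- pocket3 (a point): where the centre of a plate seated in pocket 3 is: case x = 55.5, y = -12, z = 19 mm; same axes as the case. Pocket: 33 mm wide, 124 mm long (case y = +50 to -74), floor at 16 mm, so a seated plate's top is level with the deck. Dividers 4 mm thick, 28 mm high; outer walls 5 mm thick, 40 mm high; both end rounded at y = +50
- lid (a joint): angle of the case's lid in rad: 0 shut, grows as it opens (limit 1.9, leaning back beyond upright); starts open. A stiff hinge (0.2 N m friction) keeps it where it is left; a push of 2 to 4 N near its free edge moves it
- lid_hinge (a point): centre of the lid's hinge line at the case's -y end, case x = 0, y = -82, z = 40 mm; the hinge line runs along the case's x; same axes as the case
- lid_edge (a point): on the lid's outer face (the top when shut), in the middle of its width, 150 mm from the hinge line and 6 mm outward of it (shut: case y = +68, z = 46 mm). The lid is 154 mm wide, 164 mm long and 6 mm thick, with a 16 mm rim turned down at its free edge that closes the mouth; a small brass tab marks the free edge
- cream_pot: small round pot with a red cap, 58 x 58 x 50 mm, standing; origin at the centre of its underside. To be left alone
- salt_shaker: salt shaker, 44 x 44 x 90 mm, standing; origin at the centre of its underside. To be left alone
Not all that is in view belongs to the job. What is shaped like the plate1 but pink is not meant.

How it is judged:
On the way, in this order (a step that is already met when the one before it is completed fails the run):
1. every plate lies seated in a pocket of the case (((horizontal distance between plate0 and pocket0 below 0.006 m and z of plate0 in the frame of case below 0.0215 m and angle between the z axis of plate0 and the z axis of case, either way round below 0.035 rad) or (horizontal distance between plate0 and pocket1 below 0.006 m and z of plate0 in the frame of case below 0.0215 m and angle between the z axis of plate0 and the z axis of case, either way round below 0.035 rad) or (horizontal distance between plate0 and pocket2 below 0.006 m and z of plate0 in the frame of case below 0.0215 m and angle between the z axis of plate0 and the z axis of case, either way round below 0.035 rad) or (horizontal distance between plate0 and pocket3 below 0.006 m and z of plate0 in the frame of case below 0.0215 m and angle between the z axis of plate0 and the z axis of case, either way round below 0.035 rad)) and ((horizontal distance between plate1 and pocket0 below 0.006 m and z of plate1 in the frame of case below 0.0215 m and angle between the z axis of plate1 and the z axis of case, either way round below 0.035 rad) or (horizontal distance between plate1 and pocket1 below 0.006 m and z of plate1 in the frame of case below 0.0215 m and angle between the z axis of plate1 and the z axis of case, either way round below 0.035 rad) or (horizontal distance between plate1 and pocket2 below 0.006 m and z of plate1 in the frame of case below 0.0215 m and angle between the z axis of plate1 and the z axis of case, either way round below 0.035 rad) or (horizontal distance between plate1 and pocket3 below 0.006 m and z of plate1 in the frame of case below 0.0215 m and angle between the z axis of plate1 and the z axis of case, either way round below 0.035 rad)) and ((horizontal distance between plate2 and pocket0 below 0.006 m and z of plate2 in the frame of case below 0.0215 m and angle between the z axis of plate2 and the z axis of case, either way round below 0.035 rad) or (horizontal distance between plate2 and pocket1 below 0.006 m and z of plate2 in the frame of case below 0.0215 m and angle between the z axis of plate2 and the z axis of case, either way round below 0.035 rad) or (horizontal distance between plate2 and pocket2 below 0.006 m and z of plate2 in the frame of case below 0.0215 m and angle between the z axis of plate2 and the z axis of case, either way round below 0.035 rad) or (horizontal distance between plate2 and pocket3 below 0.006 m and z of plate2 in the frame of case below 0.0215 m and angle between the z axis of plate2 and the z axis of case, either way round below 0.035 rad)) and ((horizontal distance between plate3 and pocket0 below 0.006 m and z of plate3 in the frame of case below 0.0215 m and angle between the z axis of plate3 and the z axis of case, either way round below 0.035 rad) or (horizontal distance between plate3 and pocket1 below 0.006 m and z of plate3 in the frame of case below 0.0215 m and angle between the z axis of plate3 and the z axis of case, either way round below 0.035 rad) or (horizontal distance between plate3 and pocket2 below 0.006 m and z of plate3 in the frame of case below 0.0215 m and angle between the z axis of plate3 and the z axis of case, either way round below 0.035 rad) or (horizontal distance between plate3 and pocket3 below 0.006 m and z of plate3 in the frame of case below 0.0215 m and angle between the z axis of plate3 and the z axis of case, either way round below 0.035 rad))), for 0.2 s.
2. the lid is shut (value of joint lid below 0.04 rad), for 0.2 s.
At the end, for the whole second after the job is handed in: Every plate present lies flat at rest in a pocket of its own (centre within 6 mm of the pocket's centre in plan, no more than 2.5 mm above its seated height, within 0.035 rad of level) and the lid is shut (within 0.04 rad) (all of step 1 and value of joint lid below 0.04 rad and linear speed of each of plate0, plate1, plate2, plate3 below 0.02 m/s); the robot touches nothing.
It fails at once if the small pot is moved more than 30 mm (distance of cream_pot from where it was at the start of the episode above 0.03 m).
It fails at once if the salt shaker is moved more than 30 mm (distance of salt_shaker from where it was at the start of the episode above 0.03 m).
It fails at once if the lid is slammed (falls faster than 4 rad/s) (velocity of joint lid below -4 rad/s).
Of plate0, plate1, plate2, plate3 only 3 to 4 are there at a start; the rules pass over those that are not, and their reading is None.
At some moment in a run one of plate0, plate1, plate2, plate3 may be knocked a few centimetres aside while the robot is not near it.
Once in a run the grip may slacken for a moment while it holds something.
It also fails if it takes over 210 s, if anything falls off the work surface, if the arm or the gripper's body presses on something with over 40 N, if the wrist force passes 120 N, or if a joint passes its speed limit or range.

## Working session

There is one attempt and no reset: what is moved stays moved. The work goes in short steps, Python scripts to look and compute and a tool call to move; the robot and the scene stay as the last step left them, time stands still between calls to the robot, and variables do not carry over. Pictures are saved under pics/ and viewed, at most 14 in all, crops included, and the job is handed in when it is done.

Besides the shell and the picture viewer there is one more tool, called in YAML: its name, and indented under it one key for each argument. arm_command: Moves the arm, as the interface text tells. Its arguments: {"type":"object","properties":{"plan":{"type":"array"},"gripper":{"type":"number"},"force":{"type":"number"}},"required":["plan"]}

```bash
mkdir -p pics; ls; python3 - <<'E'
from station import *
import cv2
for n in ["scene","side","wrist"]:
    im,d=get_image(n); cv2.imwrite(f"pics/{n}0.png",im); c=calibration(n); print(n,{k:(v.round(3).tolist() if k=="pose" else v) for k,v in c.items()})
print(get_obs(), tcp_to_grasp)
E
```

```text
pics
scene {'fx': 431.3141503974718, 'fy': 431.3141503974718, 'cx': 312.666238567538, 'cy': 202.85042555675756, 'pose': [[0.697, 0.458, -0.552, -0.301], [-0.717, 0.438, -0.542, -0.484], [-0.006, 0.773, 0.634, 0.796], [0.0, 0.0, 0.0, 1.0]]}
side {'fx': 389.44135523169695, 'fy': 389.44135523169695, 'cx': 321.77354630567254, 'cy': 200.51757424922323, 'pose': [[-0.988, 0.08, -0.129, 0.229], [-0.151, -0.596, 0.788, 0.967], [-0.014, 0.799, 0.601, 0.698], [0.0, 0.0, 0.0, 1.0]]}
wrist {'fx': 327.2128614771292, 'fy': 327.2128614771292, 'cx': 320.9405104361701, 'cy': 202.5157422232575, 'pose': [[1.0, -0.0, 0.002, 0.624], [-0.0, 0.946, 0.325, 0.084], [-0.002, -0.325, 0.946, 0.372], [0.0, 0.0, 0.0, 1.0]]}
{'t': 0.15, 'q': array([-1.19007554e-01,  5.32298823e-02,  1.61395437e+00, -3.62874057e-06,
        1.47599734e+00, -1.19038619e-01]), 'dq': array([ 0.00091037, -0.00227201, -0.00329857,  0.00273071, -0.00157023,
       -0.00178455]), 'effort': array([ 5.10442842e-04, -3.94241810e+01, -3.70721948e+01, -1.15854355e-04,
        4.61802789e-03,  5.00508997e-05]), 'tool_pos': array([6.24798418e-01, 1.94127530e-05, 4.03744395e-01]), 'tool_rot': array([-2.22052472e+00, -2.22059447e+00,  1.54666090e-03]), 'contact_force': array([-0.08249771, -0.33108151, -0.30318543]), 'wrist_torque': array([0.01226543, 0.00178678, 0.01024339]), 'grip_force': 0.0, 'opening': 0.08525371492856881} 0.1547
```

View pics/scene0.png

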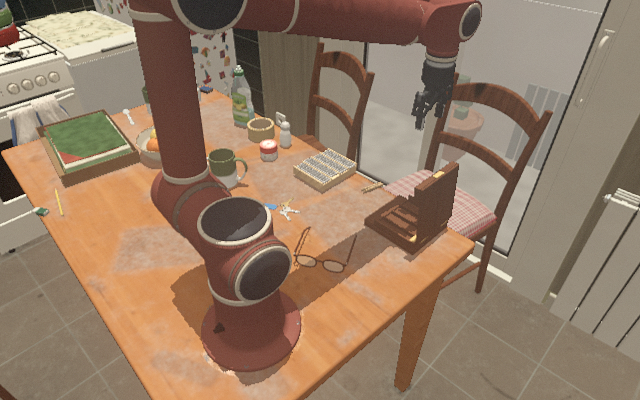

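View pics/side0.png

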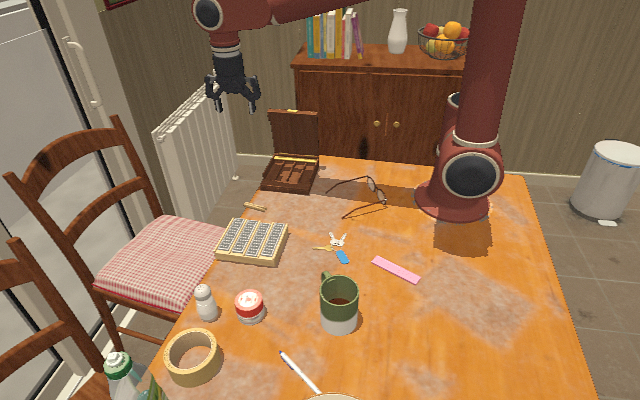

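The scene shows the board with plates (side px 252,242), the case with its lid open (292,165), the pot (250,306), the shaker (206,302) and the pink decoy strip (396,270).

```bash
cat > h.py <<'E'
from station import *
import numpy as np, cv2
from scipy.spatial.transform import Rotation as R
def ray(c,px,z):
    T=c["pose"]; d=T[:3,:3]@np.array([(px[0]-c["cx"])/c["fx"],-(px[1]-c["cy"])/c["fy"],-1]); o=T[:3,3]
    return o+d*(z-o[2])/d[2]
def proj(c,P):
    p=np.linalg.inv(c["pose"])@np.append(P,1); return np.array([c["cx"]+c["fx"]*p[0]/-p[2], c["cy"]-c["fy"]*p[1]/-p[2]])
def rel(P,o=None):
    o=o or get_obs(); M=R.from_rotvec(o["tool_rot"]).as_matrix(); return M.T@(np.array(P)-o["tool_pos"])*100
E
python3 - <<'E'
from h import *
for n,pts in {"side":dict(board=(252,238,.036),case=(290,175,.022),pot=(250,306,.03),shaker=(206,302,.045),pink=(396,270,0)),
 "scene":dict(board=(324,168,.036),case=(400,220,.022),pot=(269,150,.03),shaker=(285,135,.045))}.items():
    c=calibration(n)
    for k,(u,v,z) in pts.items(): print(n,k,ray(c,(u,v),z).round(3))
w=cv2.imread("pics/wrist0.png"); s=cv2.imread("pics/side0.png")[90:290,180:340]; cv2.imwrite("pics/c1.png",np.hstack([cv2.resize(w,(480,300)),cv2.resize(s,(240,300))]))
E
```

```text
side board [0.522 0.277 0.036]
side case [ 0.495 -0.039  0.022]
side pot [0.467 0.476 0.03 ]
side shaker [0.556 0.49  0.045]
side pink [0.161 0.302 0.   ]
scene board [0.505 0.258 0.036]
scene case [ 0.482 -0.044  0.022]
scene pot [0.463 0.465 0.03 ]
scene shaker [0.548 0.479 0.045]
```

View pics/c1.png

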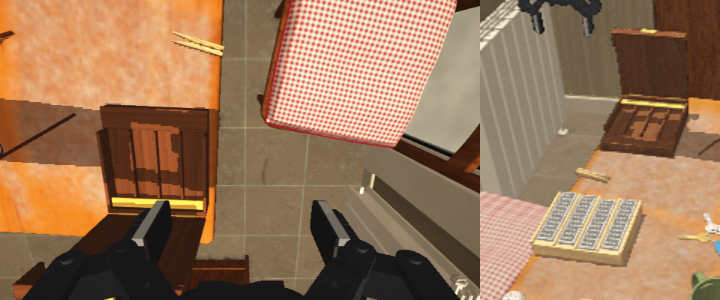

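All four plates are present. I'm looking closer with the wrist camera, first over the case and then the board.

arm_command:
  plan:
    - [[2,-6,0,0,0,0],[3,-10,0,0,0,0],[3,-13.5,0,0,0,0],[3,-13.5,0,0,0,0],[3,-13.5,0,0,0,0],[3,-13.5,0,0,0,0]]

```text
t: 0.65
tool_pos: [0.4897, 0.0301, 0.4048]
tool_rot: [2.221, 2.221, 0.001]
contact_force: [0.8, -0.2, -0.4]
opening: 0.0851
grip_force: 0.0
```

```bash
python3 - <<'E'
from h import *
import pickle
c=calibration("wrist"); im,d=get_image("wrist"); cv2.imwrite("pics/w_case.png",im); pickle.dump((c,im,d),open("case.pkl","wb"));print(get_obs()["tool_pos"])
E
```

```text
[0.49038929 0.02992364 0.40505803]
```

arm_command:
  plan:
    - [[4,0,0,0,0,0],[8,1,0,0,0,0],[12,1,0,0,0,0],[16,1,0,0,0,0],[20,1,0,0,0,0],[24,1,0,0,0,0],[24,1,0,0,0,0],[24,1,0,0,0,0],[24,1,0,0,0,0]]

```text
t: 1.45
tool_pos: [0.501, 0.2702, 0.4042]
tool_rot: [2.221, 2.222, -0.001]
contact_force: [0.1, 0.5, -0.5]
opening: 0.0851
grip_force: 0.0
```

```bash
python3 - <<'E'
from h import *
import pickle
c=calibration("wrist"); im,d=get_image("wrist"); cv2.imwrite("pics/w_board.png",im); pickle.dump((c,im,d),open("board.pkl","wb"));print(get_obs()["tool_pos"])
E
```

```text
[0.50087869 0.26954839 0.40435576]
```

View pics/w_case.png

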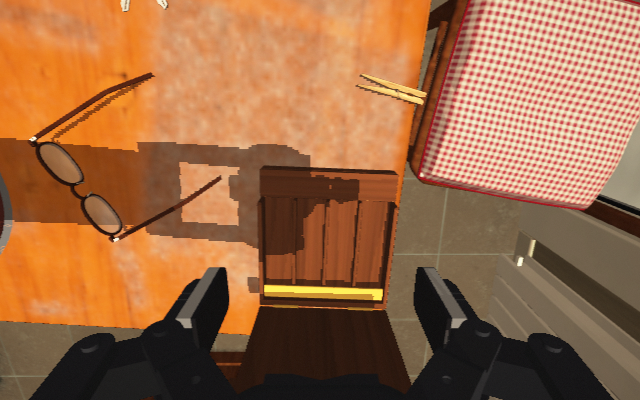

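View pics/w_board.png

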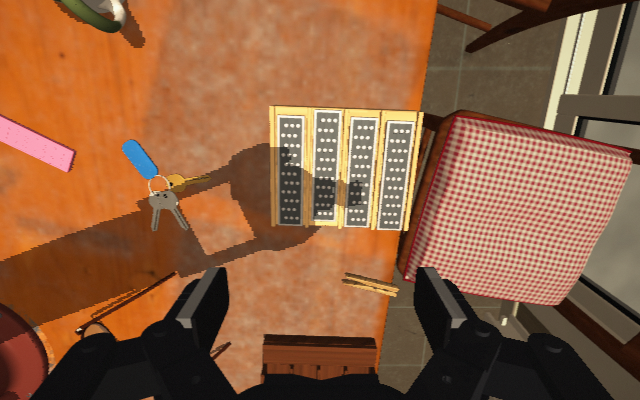

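The wrist views show the case with its mouth toward +y (deck front edge ~(260..398,170), pockets below, bar at v≈293). The board is at (272..423,107..230) with four dotted plates, and the pot and shaker are beyond it. I'm fitting rectangles from depth.

```bash
cat >> h.py <<'E'
def cloud(c,d):
    v,u=np.mgrid[0:400,0:640]; P=np.stack([(u-c["cx"])/c["fx"]*d,-(v-c["cy"])/c["fy"]*d,-d],-1)
    W=P@c["pose"][:3,:3].T+c["pose"][:3,3]; W[d<=0]=np.nan; return W
E
python3 - <<'E'
from h import *
import pickle
def rect(name,m,W):
    n,l,s,_=cv2.connectedComponentsWithStats(m.astype(np.uint8)); k=1+s[1:,4].argmax(); P=W[l==k]
    r=cv2.minAreaRect((P[:,:2]*1000).astype(np.float32)); print(name,len(P),np.round(r[0],1),np.round(r[1],1),round(r[2],2),"zmed",np.median(P[:,2]).round(4)); return l==k
c,im,d=pickle.load(open("board.pkl","rb")); W=cloud(c,d); z=W[...,2]
print("table z",np.nanmedian(z[20:100,200:380]))
x,y=W[...,0],W[...,1]
m=rect("board",(z>.030)&(z<.045)&(x>.4)&(x<.6)&(y>.15)&(y<.4),W)
hsv=cv2.cvtColor(im,cv2.COLOR_BGR2HSV)
# frame of the plates: low saturation blobs on the board
pm=(m&(hsv[...,1]<70)).astype(np.uint8); pm=cv2.morphologyEx(pm,cv2.MORPH_OPEN,np.ones((3,3)))
n,l,s,_=cv2.connectedComponentsWithStats(pm)
for k in range(1,n):
    if s[k,4]>400:
        P=[ray(c,p,.036)[:2]*1000 for p in cv2.boxPoints(cv2.minAreaRect(np.argwhere(l==k)[:,::-1].astype(np.float32)))]
        r=cv2.minAreaRect(np.array(P,np.float32)); print("plate",s[k],np.round(r[0],1),np.round(r[1],1),round(r[2],2))
c,im,d=pickle.load(open("case.pkl","rb")); W=cloud(c,d); z=W[...,2];x,y=W[...,0],W[...,1]
print("table z",np.nanmedian(z[20:100,200:340]))
reg=(x>.38)&(x<.6)&(y>-.16)&(y<.1)
m=rect("case",(z>.010)&(z<.05)&reg,W)
rect("deck",(z>.0195)&(z<.0245)&reg,W)
hsv=cv2.cvtColor(im,cv2.COLOR_BGR2HSV)
b=(hsv[...,0]>20)&(hsv[...,0]<35)&(hsv[...,1]>150)&(hsv[...,2]>150)&(z>.02)&(z<.05)&reg
rect("bar",b,W)
rect("lid",(z>.06)&reg,W)
# camera 'scene' lid
for n in("scene","side"):
    c=calibration(n);im,d=get_image(n);W=cloud(c,d);x,y,z=np.moveaxis(W,-1,0)
    q=(x>.38)&(x<.6)&(y>-.25)&(y<-.07)&(z>.055)&(z<.25); P=W[q]
    if len(P)>50:
        mu=P.mean(0);_,_,V=np.linalg.svd(P-mu,full_matrices=False);print(n,"lid",len(P),mu.round(3),"normal",V[2].round(3),P.min(0).round(3),P.max(0).round(3))
E
```

```text
table z -0.0008384509392892481
board 14757 [522.2 271.7] [129.9 154.4] 88.05 zmed 0.0351
plate [ 312  110   29  112 2838] [504.6 276. ] [119.   29.8] 87.55
plate [ 277  115   28  111 2780] [466.9 270.9] [119.2  30.1] 89.04
plate [ 344  117   34  110 2826] [542.1 268.8] [120.   30.3] 87.75
plate [ 377  121   37  109 2819] [578.7 265.2] [122.2  30.5] 87.87
table z -0.0008437584640063056
case 19119 [494.3 -53.6] [166.3 154.8] 87.74 zmed 0.0172
deck 3769 [496.6   4.3] [ 50.8 153.6] 88.16 zmed 0.0211
bar 741 [ 491.6 -117.9] [ 15.2 143.3] 87.5 zmed 0.0329
lid 41216 [490.8 -44.4] [153.7 186.2] 0.05 zmed 0.2954
scene lid 2116 [ 0.482 -0.129  0.146] normal [-0.053 -0.989  0.136] [ 0.411 -0.143  0.055] [ 0.57  -0.102  0.209]
side lid 1737 [ 0.486 -0.125  0.139] normal [ 0.04   0.99  -0.135] [ 0.418 -0.141  0.055] [ 0.573 -0.099  0.211]
```

Both poses are well determined: board (.522,.272) and case (.494,-.052), both with yaw about -2°. Next I measure how far the fingertips reach at mid opening and shut.

arm_command:
  plan:
    - [[-10,-3,0,0,0,0],[-10,-3,0,0,0,0],[-10,-3,0,0,0,0],[-10,-3,0,0,0,0],[-10,-3,0,0,0,0],[-10,-3,0,0,0,0]]
  gripper: 0.1

```text
t: 2.1
tool_pos: [0.4702, 0.1695, 0.4051]
tool_rot: [2.223, 2.22, 0.002]
contact_force: [0.9, 0.0, -0.3]
opening: 0.0384
grip_force: 0.0
```

```bash
cat > tip.py <<'E'
from h import *
o=get_obs();c=calibration("wrist"); im,d=get_image("wrist"); W=cloud(c,d)
L=(W-o["tool_pos"])@R.from_rotvec(o["tool_rot"]).as_matrix()
m=(abs(L[...,0])<.03)&(abs(L[...,1])<.08)&(L[...,2]>.11)&(L[...,2]<.25)
P=L[m]*1000; print(o["opening"],len(P)); 
zt=np.percentile(P[:,2],99.5); print("tip z",zt,P[:,2].max()); T=P[P[:,2]>zt-8]; print("tip region x",T[:,0].min(),T[:,0].max(),"y",np.percentile(T[:,1],[0,5,50,95,100]).round(1))
E
python3 tip.py
```

```text
0.03841389087595118 16064
tip z 169.50249058184676 173.84350901958456
tip region x -11.643986048604194 11.686975554168253 y [-34.  -30.4  17.9  28.1  31. ]
```

arm_command:
  plan:
    - [[0,0,0,0,0,0.13],[0,0,0,0,0,0.26],[0,0,0,0,0,0.39],[0,0,0,0,0,0.52],[0,0,0,0,0,0.65],[0,0,0,0,0,0.78],[0,0,0,0,0,0.9],[0,0,0,0,0,1.02],[0,0,0,0,0,1.15],[0,0,0,0,0,1.27],[0,0,0,0,0,1.39],[0,0,0,0,0,1.51]]
  gripper: 1

```text
t: 3.15
tool_pos: [0.4703, 0.1709, 0.4047]
tool_rot: [-3.14, -0.104, 0.0]
contact_force: [-0.1, 0.3, -0.2]
opening: 0.0
grip_force: 0.0
```

```bash
python3 tip.py; python3 -c "
from h import *
o=get_obs();print(o['tool_pos'],o['q'],R.from_rotvec(o['tool_rot']).as_matrix().round(3))"
```

```text
1.2565785957939955e-06 15036
tip z 168.0105791403971 171.53714115048166
tip region x 5.171425825842981 10.964255810266907 y [-13.8 -11.8  -0.3  11.4  13.3]
[0.47026091 0.17082978 0.40464604] [ 1.99549061e-01 -2.52260670e-01  1.89644017e+00  2.00998107e-04
  1.49763095e+00  1.70814516e+00] [[ 0.998  0.062 -0.   ]
 [ 0.062 -0.998  0.   ]
 [-0.    -0.    -1.   ]]
```

```bash
cat >> h.py <<'E'
YB,YC=-.034,-.038
B=np.array([522.2,271.7]);C=np.array([494.1,-52.3])
def fr(o,y,p): c,s=np.cos(y),np.sin(y); return o+np.array([c*p[0]-s*p[1],s*p[0]+c*p[1]])
GX=[-55.5,-18.5,18.5,55.5]
def tgt(which,gx,y,tip,push=False):
    """which 'b'/'c', groove x, y mm, tip height mm -> print rel cm + turn about tool z"""
    o,yw=(B,YB) if which=="b" else (C,YC)
    xy=fr(o,yw,(gx,y))/1000; ob=get_obs(); M=R.from_rotvec(ob["tool_rot"]).as_matrix()
    D=R.from_euler("z",yw-(np.pi/2 if push else 0)).as_matrix()@np.array([[0,1,0],[1,0,0],[0,0,-1]])
    print(which,gx,y,tip,"rel",rel([xy[0],xy[1],(tip+173)/1000],ob).round(2),"turn",R.from_matrix(M.T@D).as_rotvec().round(3))
E
python3 - <<'E'
from h import *
tgt("b",GX[0],-95,60,True);tgt("b",GX[0],-95,32.5,True);tgt("b",GX[0],-38,32.5,True);tgt("b",GX[2],-95,60,True)
E
```

```text
b -55.5 -95 60 rel [-0.62 -0.82 17.16] turn [-0.     0.     0.096]
b -55.5 -95 32.5 rel [-0.62 -0.82 19.91] turn [-0.     0.     0.096]
b -55.5 -38 32.5 rel [-0.07 -6.49 19.92] turn [-0.     0.     0.096]
b 18.5 -95 60 rel [ 6.74 -0.11 17.16] turn [-0.     0.     0.096]
```

arm_command:
  plan:
    - [[-0.6,-0.8,4,0,0,0.096],[-0.6,-0.8,8,0,0,0.096],[-0.6,-0.8,12,0,0,0.096],[-0.6,-0.8,15,0,0,0.096],[-0.6,-0.8,17,0,0,0.096],[-0.6,-0.8,18.5,0,0,0.096],[-0.6,-0.8,19.5,0,0,0.096],[-0.6,-0.8,19.9,0,0,0.096],[-0.6,-0.8,19.9,0,0,0.096],[-0.6,-0.8,19.9,0,0,0.096]]

```text
t: 4.03
tool_pos: [0.464, 0.1779, 0.2066]
tool_rot: [-3.141, 0.038, -0.002]
contact_force: [0.1, 1.0, -0.3]
opening: 0.0001
grip_force: 0.0
```

```bash
python3 - <<'E'
from h import *
tgt("b",GX[0],-38,32.5,True); print(get_obs()["tool_pos"])
im,d=get_image("side"); cv2.imwrite("pics/p1.png",cv2.resize(im[100:300,160:360],(600,600)))
E
```

```text
b -55.5 -38 32.5 rel [-0.   -5.77  0.11] turn [-0.    -0.001  0.01 ]
[0.46404181 0.17789478 0.20662469]
```

View pics/p1.png

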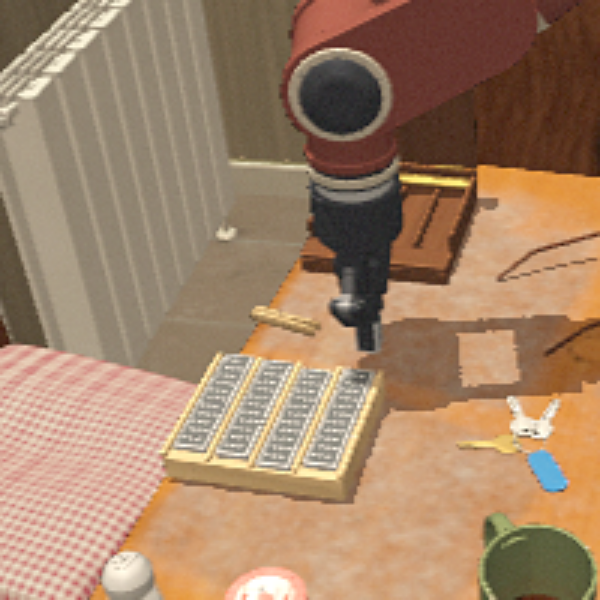

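The shut fingertips (365,340 in the crop) are in line with groove 0, short of its near end. Pushing along the groove.

arm_command:
  plan:
    - [[0,-0.6,0.1,0,0,0.01],[0,-1.2,0.1,0,0,0.01],[0,-1.8,0.1,0,0,0.01],[0,-2.3,0.1,0,0,0.01],[0,-2.8,0.1,0,0,0.01],[0,-3.3,0.1,0,0,0.01],[0,-3.8,0.1,0,0,0.01],[0,-4.3,0.1,0,0,0.01],[0,-4.8,0.1,0,0,0.01],[0,-5.3,0.1,0,0,0.01],[0,-5.8,0.1,0,0,0.01],[0,-5.8,0.1,0,0,0.01]]

```text
t: 5.08
tool_pos: [0.4649, 0.2364, 0.2047]
tool_rot: [-3.14, 0.054, -0.0]
contact_force: [-0.4, 0.0, -0.4]
opening: -0.0002
grip_force: 0.0
```

```bash
python3 - <<'E'
from h import *
tgt("b",GX[0],-45,32.5,True); print(get_obs()["tool_pos"],get_obs()["contact_force"])
im,d=get_image("side"); cv2.imwrite("pics/p2.png",cv2.resize(im[180:300,190:330],(560,480)))
E
```

```text
b -55.5 -45 32.5 rel [ 0.06  0.78 -0.08] turn [-0.001 -0.    -0.001]
[0.46489552 0.23639939 0.20471676] [-0.4228084   0.0222598  -0.38396181]
```

View pics/p2.png

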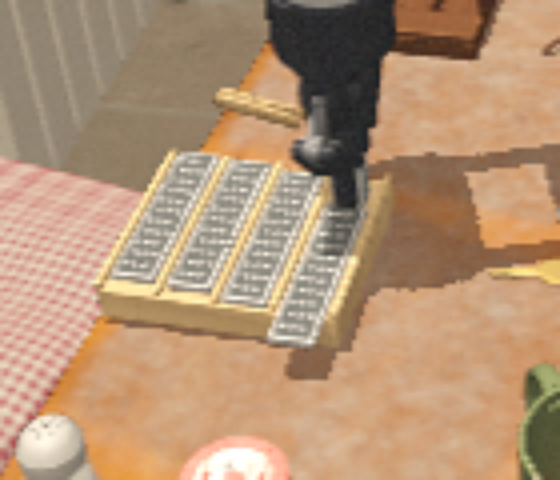

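Plate0 now overhangs the far end by about 3 cm. Next, plate2.

```bash
python3 - <<'E'
from h import *
tgt("b",GX[2],-95,60,True);tgt("b",GX[2],-95,32.5,True);tgt("b",GX[2],-38,32.5,True)
E
```

```text
b 18.5 -95 60 rel [ 7.47  5.74 -2.84] turn [-0.001  0.    -0.001]
b 18.5 -95 32.5 rel [ 7.47  5.74 -0.09] turn [-0.001  0.    -0.001]
b 18.5 -38 32.5 rel [ 7.46  0.04 -0.09] turn [-0.001  0.    -0.001]
```

arm_command:
  plan:
    - [[0,0.4,0,0,0,0],[0,1,-2,0,0,0],[1,2,-3,0,0,0],[4,4,-3,0,0,0],[7.4,5.7,-3,0,0,0],[7.4,5.7,-3,0,0,0],[7.4,5.7,-2,0,0,0],[7.4,5.7,-1,0,0,0],[7.4,5.7,-0.1,0,0,0],[7.4,5.7,-0.1,0,0,0],[7.4,5.7,-0.1,0,0,0]]

```text
t: 6.05
tool_pos: [0.5354, 0.1763, 0.2039]
tool_rot: [3.14, -0.054, -0.005]
contact_force: [1.2, 0.3, 0.1]
opening: 0.0001
grip_force: 0.0
```

```bash
python3 - <<'E'
from h import *
tgt("b",GX[2],-38,32.5,True)
E
```

```text
b 18.5 -38 32.5 rel [ 0.2  -5.69 -0.17] turn [ 0.001  0.003 -0.   ]
```

arm_command:
  plan:
    - [[0.2,-0.6,-0.1,0,0,0],[0.2,-1.2,-0.1,0,0,0],[0.2,-1.8,-0.1,0,0,0],[0.2,-2.3,-0.1,0,0,0],[0.2,-2.8,-0.1,0,0,0],[0.2,-3.3,-0.1,0,0,0],[0.2,-3.8,-0.1,0,0,0],[0.2,-4.3,-0.1,0,0,0],[0.2,-4.8,-0.1,0,0,0],[0.2,-5.2,-0.1,0,0,0],[0.2,-5.7,-0.1,0,0,0],[0.2,-5.7,-0.1,0,0,0]]

```text
t: 7.05
tool_pos: [0.5408, 0.2337, 0.2066]
tool_rot: [-3.14, 0.055, 0.0]
contact_force: [0.1, 0.1, -0.4]
opening: -0.0002
grip_force: 0.0
```

```bash
python3 - <<'E'
from h import *
tgt("b",GX[2],-38,32.5,True);tgt("b",GX[2],81,90,False)
E
```

```text
b 18.5 -38 32.5 rel [-0.14  0.07  0.11] turn [-0.001  0.    -0.001]
b 18.5 81 90 rel [ -0.15 -11.84  -5.63] turn [-1.000e-03 -1.000e-03 -1.572e+00]
```

arm_command:
  plan:
    - [[0,0.4,-2,0,0,0],[0,0,-6,0,0,-0.13],[0,-3,-10,0,0,-0.26],[0,-6,-10,0,0,-0.39],[0,-9,-10,0,0,-0.52],[0,-11.8,-10,0,0,-0.65],[0,-11.8,-10,0,0,-0.78],[0,-11.8,-10,0,0,-0.91],[0,-11.8,-10,0,0,-1.04],[0,-11.8,-10,0,0,-1.17],[0,-11.8,-10,0,0,-1.3],[0,-11.8,-10,0,0,-1.42]]
  gripper: 0.1

```text
t: 8.05
tool_pos: [0.5448, 0.351, 0.3062]
tool_rot: [-2.456, -1.958, 0.001]
contact_force: [-0.2, -1.2, -0.3]
opening: 0.0384
grip_force: 0.0
```

arm_command:
  plan:
    - [[0,0,0,0,0,-0.13],[0,0,0,0,0,-0.15],[0,0,0,0,0,-0.15],[0,0,0,0,0,-0.15]]

```text
t: 8.38
tool_pos: [0.5449, 0.3509, 0.3064]
tool_rot: [-2.31, -2.128, 0.001]
contact_force: [-0.6, -0.3, -0.6]
opening: 0.0387
grip_force: 0.0
```

```bash
cat > ov.py <<'E'
from h import *
import sys
c=calibration("side"); im,d=get_image("side"); W=cloud(c,d)*1000
cs,sn=np.cos(YB),np.sin(YB); q=W[...,:2]-B; bx=cs*q[...,0]+sn*q[...,1]; by=-sn*q[...,0]+cs*q[...,1]; z=W[...,2]
m=(by>66.5)&(by<140)&(abs(bx)<90)&(z>26)&(z<45)
for i,g in enumerate(GX):
    k=m&(abs(bx-g)<17)
    if k.sum()>10: print("plate",i,k.sum(),"x",np.percentile(bx[k],[3,97]).round(1),"yend",np.percentile(by[k],98).round(1),"z",np.median(z[k]).round(1))
E
python3 ov.py; python3 - <<'E'
from h import *
tgt("b",GX[2],81,90);tgt("b",GX[2],81,32)
im,d=get_image("wrist"); cv2.imwrite("pics/w3.png",im)
E
```

```text
plate 0 103 x [-66.5 -40.2] yend 91.0 z 36.9
plate 2 100 x [ 7.6 33.7] yend 90.4 z 37.0
b 18.5 81 90 rel [ 0.11 -0.15  4.34] turn [-0.001 -0.    -0.048]
b 18.5 81 32 rel [ 0.11 -0.15 10.14] turn [-0.001 -0.    -0.048]
```

View pics/w3.png

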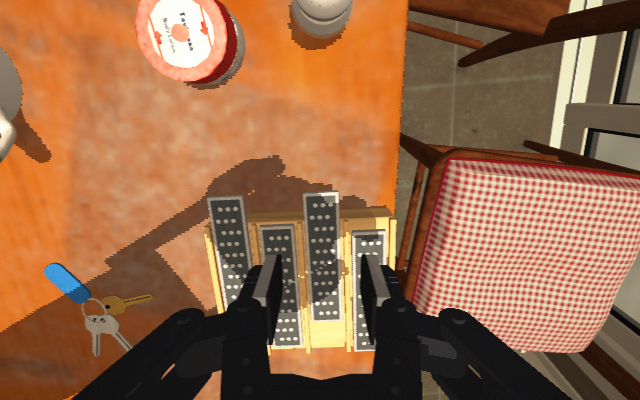

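Wrist view: plate2 (322,195..320) and plate0 (228,197) overhang by about 27 mm, and the fingers straddle plate2. Lowering and pinching.

arm_command:
  plan:
    - [[0,-0.05,3,0,0,-0.048],[0,-0.05,6,0,0,-0.048],[0,-0.05,8.5,0,0,-0.048],[0,-0.05,9.6,0,0,-0.048],[0,-0.05,10.1,0,0,-0.048],[0,-0.05,10.1,0,0,-0.048],[0,-0.05,10.1,0,0,-0.048],[0,-0.05,10.1,0,0,-0.048]]

```text
t: 9.15
tool_pos: [0.5454, 0.3513, 0.208]
tool_rot: [2.257, 2.184, 0.006]
contact_force: [0.2, -0.0, 0.7]
opening: 0.0387
grip_force: 0.0
```

```bash
python3 - <<'E'
from h import *
tgt("b",GX[2],79.5,32);im,d=get_image("side"); cv2.imwrite("pics/p4.png",cv2.resize(im[180:300,190:330],(560,480)))
E
```

```text
b 18.5 79.5 32 rel [-0.09 -0.2   0.3 ] turn [ 0.003 -0.002  0.001]
```

View pics/p4.png

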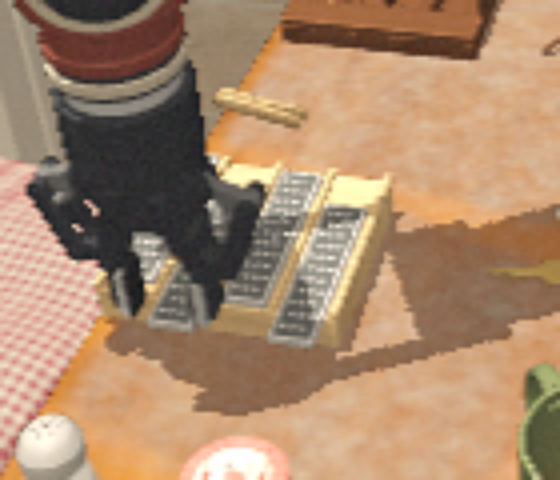

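arm_command:
  plan:
    - [[-0.1,-0.2,0,0,0,0],[-0.1,-0.2,0,0,0,0],[-0.1,-0.2,0,0,0,0]]

```text
t: 9.45
tool_pos: [0.5425, 0.3499, 0.2064]
tool_rot: [2.258, 2.184, 0.001]
contact_force: [-0.3, 0.4, 0.6]
opening: 0.0382
grip_force: 0.0
```

```bash
cat > fing.py <<'E'
from h import *
c=calibration("side"); im,d=get_image("side"); W=cloud(c,d)*1000
cs,sn=np.cos(YB),np.sin(YB); q=W[...,:2]-B; bx=cs*q[...,0]+sn*q[...,1]; by=-sn*q[...,0]+cs*q[...,1]; z=W[...,2]
hsv=cv2.cvtColor(im,cv2.COLOR_BGR2HSV)
for lo,hi in((42,50),(50,60)):
    m=(by>75)&(by<110)&(abs(bx)<100)&(z>lo)&(z<hi); x=np.sort(bx[m]); 
    if len(x): 
        g=np.split(x,np.where(np.diff(x)>4)[0]+1); print(lo,[(a[0].round(1),a[-1].round(1),len(a)) for a in g])
m=(by>75)&(by<110)&(abs(bx)<100)&(z>30)&(z<41); x=np.sort(bx[m]);g=np.split(x,np.where(np.diff(x)>2)[0]+1); print([(a[0].round(1),a[-1].round(1),len(a)) for a in g])
o=get_obs(); p=o["tool_pos"][:2]*1000-B; print("tool bx,by",cs*p[0]+sn*p[1],-sn*p[0]+cs*p[1],o["tool_pos"][2])
E
python3 fing.py
```

```text
42 [(np.float64(-12.4), np.float64(-0.2), 19), (np.float64(38.7), np.float64(51.2), 18)]
50 [(np.float64(-13.6), np.float64(0.0), 23), (np.float64(38.2), np.float64(52.5), 25)]
[(np.float64(-67.2), np.float64(-38.9), 76), (np.float64(-6.0), np.float64(-5.0), 2), (np.float64(-2.5), np.float64(-0.6), 2), (np.float64(6.3), np.float64(34.9), 74), (np.float64(37.6), np.float64(42.6), 9)]
tool bx,by 17.608381854045014 78.87395219762932 0.20616768996681778
```

arm_command:
  plan:
    - [[0,0.1,0.15,0,0,0],[0,0.1,0.15,0,0,0],[0,0.1,0.15,0,0,0]]

```text
t: 9.75
tool_pos: [0.5435, 0.3498, 0.204]
tool_rot: [-2.258, -2.184, 0.001]
contact_force: [0.4, -0.2, 0.5]
opening: 0.0384
grip_force: 0.0
```

arm_command:
  plan:
    - [[0,0,0,0,0,0],[0,0,0,0,0,0],[0,0,0,0,0,0],[0,0,0,0,0,0],[0,0,0,0,0,0],[0,0,0,0,0,0],[0,0,0,0,0,0]]
  gripper: 1
  force: 60

```text
t: 10.33
tool_pos: [0.5435, 0.3499, 0.2044]
tool_rot: [2.258, 2.184, 0.0]
contact_force: [-1.3, -0.8, 3.6]
opening: 0.0256
grip_force: 59.2
```

```bash
python3 - <<'E'
from h import *
tgt("b",GX[2],79.5,32);tgt("c",GX[2],66,100);tgt("c",GX[2],66,24)
E
```

```text
b 18.5 79.5 32 rel [ 0.07 -0.02 -0.06] turn [0.    0.    0.001]
c 18.5 66 100 rel [-33.77  -1.73  -6.86] turn [0.    0.    0.005]
c 18.5 66 24 rel [-33.77  -1.73   0.74] turn [0.    0.    0.005]
```

arm_command:
  plan:
    - [[0,0,-1,0,0,0],[0,0,-3,0,0,0],[0,0,-5,0,0,0],[-1,0,-7,0,0,0],[-4,0,-7,0,0,0],[-7,0,-7,0,0,0],[-10,0,-7,0,0,0],[-13,-0.5,-7,0,0,0],[-16,-1,-7,0,0,0],[-19,-1.7,-7,0,0,0],[-22,-1.7,-7,0,0,0],[-25,-1.7,-7,0,0,0]]

```text
t: 11.33
tool_pos: [0.5174, 0.0994, 0.2742]
tool_rot: [-2.257, -2.185, -0.0]
contact_force: [0.5, 0.4, -2.3]
opening: 0.0256
grip_force: 59.3
```

arm_command:
  plan:
    - [[-2,0,0,0,0,0],[-4,0,0,0,0,0],[-6,0,0,0,0,0],[-7.5,0,0,0,0,0],[-8.5,0,0,0,0,0],[-8.8,0,0,0,0,0],[-8.8,0,2,0,0,0],[-8.8,0,4,0,0,0],[-8.8,0,5,0,0,0],[-8.8,0,5,0,0,0],[-8.8,0,5,0,0,0]]

```text
t: 12.25
tool_pos: [0.5151, 0.0131, 0.2237]
tool_rot: [-2.256, -2.184, 0.001]
contact_force: [-0.3, 0.2, -1.4]
opening: 0.0251
grip_force: 59.4
```

```bash
cat > cs.py <<'E'
from h import *
# plate geometry in case frame from a camera's cloud: dotted/grey pixels above deck
def look(n="side",ylo=-80,yhi=90,zlo=18,zhi=70):
    c=calibration(n); im,d=get_image(n); W=cloud(c,d)*1000
    cs,sn=np.cos(YC),np.sin(YC); q=W[...,:2]-C; x=cs*q[...,0]+sn*q[...,1]; y=-sn*q[...,0]+cs*q[...,1]; z=W[...,2]
    hsv=cv2.cvtColor(im,cv2.COLOR_BGR2HSV)
    m=(abs(x)<75)&(y>ylo)&(y<yhi)&(z>zlo)&(z<zhi)&(hsv[...,1]<75)&(hsv[...,2]>55)
    return im,x,y,z,m
E
python3 - <<'E'
from cs import *
im,x,y,z,m=look()
for a in range(-60,60,20):
    k=m&(y>a)&(y<a+20)
    if k.sum()>8: print(a,k.sum(),"x",np.percentile(x[k],[3,50,97]).round(1),"z",np.median(z[k]).round(1))
k=m&(z<60)&(y<50); print("ymin",np.percentile(y[k],2) if k.any() else None)
cv2.imwrite("pics/p5.png",cv2.resize(im[90:240,210:380],(680,600)))
tgt("c",GX[2],66,24); print(get_obs()["opening"],get_obs()["grip_force"])
E
```

```text
0 10 x [ 6.9 30.7 35. ] z 56.3
20 11 x [23.7 29.4 34.1] z 55.9
40 17 x [17.  28.7 34.2] z 56.5
ymin -47.46129373718842
c 18.5 66 24 rel [-0.   -0.06  2.78] turn [ 0.001 -0.     0.006]
0.025489486051596583 59.3681663274765
```

View pics/p5.png

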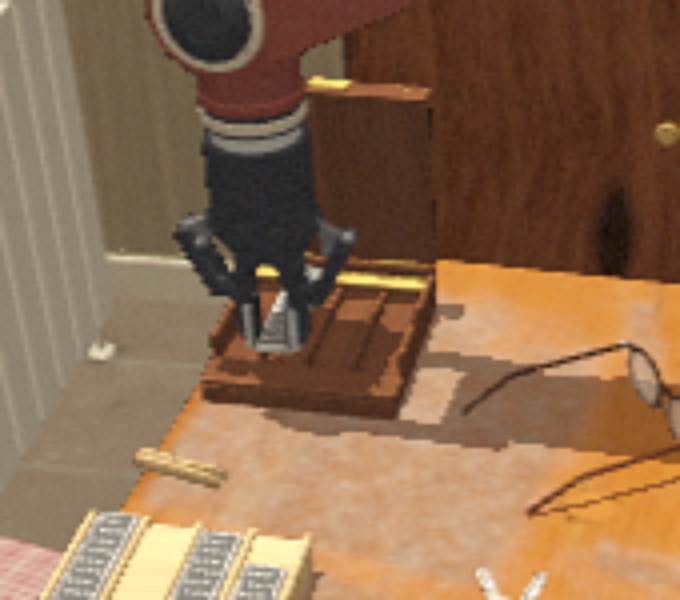

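Plate2 is held level over pocket 2's mouth (275,335 in crop). Lowering to the deck.

arm_command:
  plan:
    - [[0,-0.05,0.5,0,0,0],[0,-0.05,1,0,0,0],[0,-0.05,1.5,0,0,0],[0,-0.05,1.9,0,0,0],[0,-0.05,2.2,0,0,0],[0,-0.05,2.4,0,0,0],[0,-0.05,2.6,0,0,0],[0,-0.05,2.7,0,0,0],[0,-0.05,2.7,0,0,0],[0,-0.05,2.7,0,0,0]]

```text
t: 13.13
tool_pos: [0.5149, 0.0126, 0.1973]
tool_rot: [2.258, 2.184, 0.0]
contact_force: [0.6, -0.2, -0.7]
opening: 0.0253
grip_force: 59.3
```

```bash
python3 - <<'E'
from cs import *
tgt("c",GX[2],66,24);tgt("c",GX[2],61,24);print(get_obs()["contact_force"])
E
```

```text
c 18.5 66 24 rel [0.03 0.02 0.03] turn [0.    0.    0.005]
c 18.5 61 24 rel [-0.47  0.02  0.03] turn [0.    0.    0.005]
[ 0.58652601 -0.18315473 -0.67954819]
```

arm_command:
  plan:
    - [[-0.3,0,0,0,0,0],[-0.3,0,0,0,0,0],[-0.3,0,0,0,0,0],[-0.3,0,0,0,0,0],[-0.3,0,0,0,0,0]]
  gripper: 0.1

```text
t: 13.55
tool_pos: [0.5148, 0.0096, 0.1975]
tool_rot: [2.258, 2.184, 0.0]
contact_force: [-0.6, 1.1, -0.6]
opening: 0.0383
grip_force: 0.0
```

arm_command:
  plan:
    - [[0,0,-1,0,0,0],[0,0,-3,0,0,0],[2,0,-3,0,0,0],[4,0,-3,0,0,0],[4,0,-3,0,0,0],[4,0,-1.5,0,0,0],[4,0,0,0,0,0],[4,0,0,0,0,0],[4,0,0,0,0,0]]
  gripper: 1

```text
t: 14.3
tool_pos: [0.5156, 0.0494, 0.1967]
tool_rot: [-2.257, -2.184, 0.003]
contact_force: [0.0, -0.1, 0.3]
opening: 0.0001
grip_force: 0.0
```

```bash
python3 - <<'E'
from cs import *
tgt("c",GX[2],60,24)
im,d=get_image("side");cv2.imwrite("pics/p6.png",cv2.resize(im[90:240,210:380],(680,600)))
E
```

```text
c 18.5 60 24 rel [-4.24  0.07 -0.03] turn [-0.002  0.     0.005]
```

View pics/p6.png

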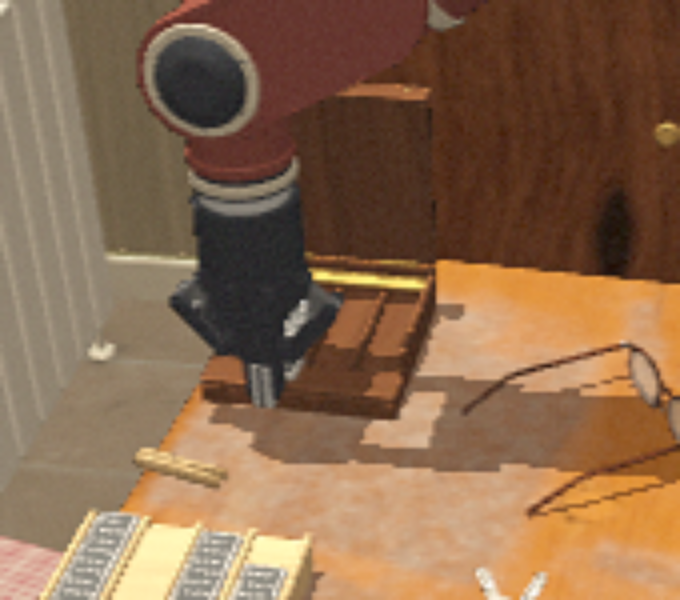

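The plate lies tilted in the pocket behind the fingers, and the fingers are outside the mouth. Pushing it in.

arm_command:
  plan:
    - [[-0.5,0.05,0,0,0,0],[-0.9,0.05,0,0,0,0],[-1.3,0.05,0,0,0,0],[-1.7,0.05,0,0,0,0],[-2.1,0.05,0,0,0,0],[-2.5,0.05,0,0,0,0],[-2.9,0.05,0,0,0,0],[-3.3,0.05,0,0,0,0],[-3.7,0.05,0,0,0,0],[-4.0,0.05,0,0,0,0],[-4.2,0.05,0,0,0,0],[-4.2,0.05,0,0,0,0]]

```text
t: 15.35
tool_pos: [0.5152, 0.0072, 0.1972]
tool_rot: [2.258, 2.184, -0.0]
contact_force: [0.0, 0.2, 0.0]
opening: 0.0
grip_force: 0.0
```

arm_command:
  plan:
    - [[1,0,0,0,0,0],[2,0,-3,0,0,0],[4,0,-7,0,0,0],[8,0,-11,0,0,0],[12,0,-13,0,0,0],[16,-3,-13,0,0,0],[20,-6,-13,0,0,0],[23,-6,-13,0,0,0],[23,-6,-13,0,0,0],[23,-6,-13,0,0,0]]
  gripper: 0.1

```text
t: 16.18
tool_pos: [0.4611, 0.2431, 0.3277]
tool_rot: [-2.251, -2.19, -0.002]
contact_force: [0.5, -0.5, -0.3]
opening: 0.0386
grip_force: 0.0
```

```bash
cat > pk.py <<'E'
from cs import *
im,x,y,z,m=look("side",-58,90,10,45)
for i,g in enumerate(GX):
    k=m&(abs(x-1.6-g)<16)
    if k.sum()>30:
        P=np.c_[x[k],y[k],z[k]]; A=np.c_[P[:,0]-g,P[:,1]+12,np.ones(len(P))]; s=np.linalg.lstsq(A,P[:,2],rcond=None)[0]
        print("pocket",i,k.sum(),"x",np.percentile(P[:,0],[3,97]).round(1),"y",np.percentile(P[:,1],[2,98]).round(1),"z med",np.median(P[:,2]).round(1),"slope",s[:2].round(3))
E
python3 pk.py; python3 ov.py; python3 - <<'E'
from h import *
im,d=get_image("side");cv2.imwrite("pics/p7.png",cv2.resize(im[110:290,190:370],(600,600)));tgt("b",GX[0],79.5,90);tgt("b",GX[0],79.5,32)
E
```

```text
pocket 2 53 x [ 8.3 33.1] y [-52.4  48.3] z med 23.7 slope [ 0.002 -0.   ]
plate 0 105 x [-66.7 -39.9] yend 90.3 z 37.1
b -55.5 79.5 90 rel [11.36  0.31  6.4 ] turn [-0.     0.001  0.002]
b -55.5 79.5 32 rel [11.37  0.31 12.2 ] turn [-0.     0.001  0.002]
```

View pics/p7.png

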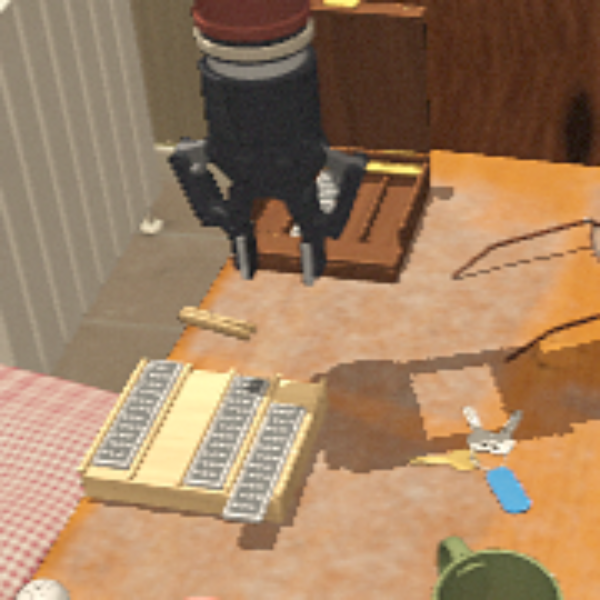

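Plate2 is seated (level, end at case y 48). Plate0 still overhangs as before. Repeating with plate0.

arm_command:
  plan:
    - [[4,0.3,0,0,0,0],[8,0.3,0,0,0,0],[11.4,0.3,1,0,0,0],[11.4,0.3,4,0,0,0],[11.4,0.3,7,0,0,0],[11.4,0.3,9,0,0,0],[11.4,0.3,10.5,0,0,0],[11.4,0.3,11.5,0,0,0],[11.4,0.3,11.8,0,0,0],[11.4,0.3,11.8,0,0,0],[11.4,0.3,11.8,0,0,0]]

```text
t: 17.25
tool_pos: [0.4703, 0.3531, 0.2102]
tool_rot: [2.258, 2.183, 0.002]
contact_force: [0.6, -0.1, 0.2]
opening: 0.0386
grip_force: 0.0
```

```bash
python3 fing.py; python3 -c "
from h import *
tgt('b',GX[0]+.5,79.5,32)"
```

```text
42 [(np.float64(-82.6), np.float64(-71.9), 12), (np.float64(-33.6), np.float64(-21.9), 14)]
50 [(np.float64(-85.6), np.float64(-72.1), 25), (np.float64(-34.3), np.float64(-20.0), 20)]
[(np.float64(-78.3), np.float64(-78.3), 1), (np.float64(-67.5), np.float64(-40.2), 70), (np.float64(-32.5), np.float64(-31.4), 3)]
tool bx,by -54.53991480159491 79.80264063512972 0.21072178052529328
b -55.0 79.5 32 rel [-0.03 -0.05  0.57] turn [ 0.002 -0.001  0.   ]
```

arm_command:
  plan:
    - [[0,-0.05,0.3,0,0,0],[0,-0.05,0.55,0,0,0],[0,-0.05,0.55,0,0,0],[0,-0.05,0.55,0,0,0]]

```text
t: 17.63
tool_pos: [0.469, 0.3534, 0.2038]
tool_rot: [2.258, 2.185, 0.0]
contact_force: [-0.2, 1.0, -0.2]
opening: 0.0386
grip_force: 0.0
```

arm_command:
  plan:
    - [[0,0,0,0,0,0],[0,0,0,0,0,0],[0,0,0,0,0,0],[0,0,0,0,0,0],[0,0,0,0,0,0],[0,0,0,0,0,0],[0,0,0,0,0,0]]
  gripper: 1
  force: 60

```text
t: 18.22
tool_pos: [0.4692, 0.3534, 0.2041]
tool_rot: [2.258, 2.184, 0.001]
contact_force: [-1.4, -1.3, 4.4]
opening: 0.0252
grip_force: 59.1
```

```bash
python3 - <<'E'
from h import *
tgt("b",GX[0],79.5,32);tgt("c",GX[0],66,100);tgt("c",GX[0],66,24)
E
```

```text
b -55.5 79.5 32 rel [-0.04  0.03 -0.09] turn [ 0.    -0.     0.001]
c -55.5 66 100 rel [-33.84  -1.68  -6.9 ] turn [ 0.    -0.     0.005]
c -55.5 66 24 rel [-33.84  -1.69   0.7 ] turn [ 0.    -0.     0.005]
```

arm_command:
  plan:
    - [[0,0,-1,0,0,0],[0,0,-3,0,0,0],[0,0,-5,0,0,0],[-1,0,-7,0,0,0],[-4,0,-7,0,0,0],[-7,0,-7,0,0,0],[-10,0,-7,0,0,0],[-13,-0.5,-7,0,0,0],[-16,-1,-7,0,0,0],[-19,-1.7,-7,0,0,0],[-22,-1.7,-7,0,0,0],[-25,-1.7,-7,0,0,0]]

```text
t: 19.22
tool_pos: [0.4429, 0.1028, 0.2734]
tool_rot: [-2.257, -2.185, 0.0]
contact_force: [0.8, -0.8, -1.2]
opening: 0.0256
grip_force: 61.1
```

arm_command:
  plan:
    - [[-2,0,0,0,0,0],[-4,0,0,0,0,0],[-6,0,0,0,0,0],[-7.5,0,0,0,0,0],[-8.5,0,0,0,0,0],[-8.8,0,0,0,0,0],[-8.8,0,2,0,0,0],[-8.8,0,4,0,0,0],[-8.8,0,5,0,0,0],[-8.8,0,5,0,0,0],[-8.8,0,5,0,0,0]]

```text
t: 20.13
tool_pos: [0.4407, 0.0165, 0.2233]
tool_rot: [-2.256, -2.184, 0.001]
contact_force: [1.2, 0.3, -1.1]
opening: 0.0259
grip_force: 61.1
```

```bash
cat > held.py <<'E'
from cs import *
for n in("side","scene"):
    im,x,y,z,m=look(n,-60,52,30,75)
    for a in range(-60,60,20):
        k=m&(y>a)&(y<a+20)
        if k.sum()>5: print(n,a,k.sum(),"x",np.percentile(x[k],[3,50,97]).round(1),"z",np.median(z[k]).round(1))
    print("ymin",np.percentile(y[m],2) if m.any() else None)
print(get_obs()["opening"],get_obs()["grip_force"])
E
python3 held.py; python3 -c "
from h import *
tgt('c',GX[0],66,24)"
```

```text
side -40 9 x [-65.2 -62.  -58.5] z 55.6
side -20 6 x [-45.9 -41.9 -39.4] z 55.4
side 0 11 x [-50.4 -45.1 -39.7] z 56.0
side 20 18 x [-55.  -47.7 -40.2] z 55.9
side 40 12 x [-57.6 -49.5 -40.1] z 55.6
ymin -38.46410814125028
scene -60 21 x [-69.2 -58.9 -43.9] z 54.8
scene -40 69 x [-69.6 -57.5 -41.8] z 55.5
scene -20 67 x [-69.6 -58.5 -43.7] z 55.8
scene 0 64 x [-69.2 -58.2 -43.3] z 55.8
scene 20 63 x [-70.  -57.3 -41.6] z 55.7
scene 40 42 x [-70.4 -58.3  72.7] z 56.0
ymin -43.20293239319018
0.025467454254235224 61.128190755844116
c -55.5 66 24 rel [-0.05 -0.04  2.78] turn [0.002 0.    0.006]
```

arm_command:
  plan:
    - [[0,-0.05,0.5,0,0,0],[0,-0.05,1,0,0,0],[0,-0.05,1.5,0,0,0],[0,-0.05,1.9,0,0,0],[0,-0.05,2.2,0,0,0],[0,-0.05,2.4,0,0,0],[0,-0.05,2.6,0,0,0],[0,-0.05,2.7,0,0,0],[-0.2,-0.05,2.7,0,0,0],[-0.4,-0.05,2.7,0,0,0]]

```text
t: 21.07
tool_pos: [0.4403, 0.012, 0.1968]
tool_rot: [2.257, 2.185, 0.0]
contact_force: [-0.5, -0.8, -1.4]
opening: 0.0254
grip_force: 61.1
```

arm_command:
  plan:
    - [[0,0,0,0,0,0],[0,0,0,0,0,0],[0,0,0,0,0,0],[0,0,0,0,0,0],[0,0,0,0,0,0]]
  gripper: 0.1

```text
t: 21.48
tool_pos: [0.4404, 0.0121, 0.1969]
tool_rot: [2.258, 2.184, 0.0]
contact_force: [-0.4, 0.3, 0.3]
opening: 0.0385
grip_force: 0.0
```

arm_command:
  plan:
    - [[0,0,-1,0,0,0],[0,0,-3,0,0,0],[2,0,-3,0,0,0],[4,0,-3,0,0,0],[4,0,-3,0,0,0],[4,0,-1.5,0,0,0],[4,0,0,0,0,0],[4,0,0,0,0,0],[4,0,0,0,0,0]]
  gripper: 1

```text
t: 22.23
tool_pos: [0.4411, 0.0519, 0.1963]
tool_rot: [-2.257, -2.183, 0.003]
contact_force: [1.0, -0.0, -0.5]
opening: 0.0001
grip_force: 0.0
```

```bash
python3 - <<'E'
from cs import *
tgt("c",GX[0],60,24)
im,x,y,z,m=look("scene",-58,80,12,45); k=m&(abs(x-GX[0])<20)
print(k.sum(),np.percentile(x[k],[3,97]).round(1),np.percentile(y[k],[2,98]).round(1),np.median(z[k]))
E
```

```text
c -55.5 60 24 rel [-4.21  0.12 -0.07] turn [-0.002  0.     0.005]
231 [-71.6 -37.7] [-48.3  68.4] 26.565492914762736
```

arm_command:
  plan:
    - [[-0.5,0.1,0,0,0,0],[-0.9,0.1,0,0,0,0],[-1.3,0.1,0,0,0,0],[-1.7,0.1,0,0,0,0],[-2.1,0.1,0,0,0,0],[-2.5,0.1,0,0,0,0],[-2.9,0.1,0,0,0,0],[-3.3,0.1,0,0,0,0],[-3.7,0.1,0,0,0,0],[-4.0,0.1,0,0,0,0],[-4.2,0.1,0,0,0,0],[-4.2,0.1,0,0,0,0]]

```text
t: 23.28
tool_pos: [0.4412, 0.0097, 0.1967]
tool_rot: [2.258, 2.184, -0.001]
contact_force: [-0.5, 0.0, -0.3]
opening: 0.0
grip_force: 0.0
```

arm_command:
  plan:
    - [[1,0,0,0,0,0],[2,0,-3,0,0,0],[4,0,-6,0,0,0.12],[8,2,-7,0,0,0.24],[12,4,-7,0,0,0.36],[16,6,-7,0,0,0.48],[16.6,6.6,-7,0,0,0.6],[16.6,6.6,-7,0,0,0.72],[16.6,6.6,-7,0,0,0.84],[16.6,6.6,-7,0,0,0.96],[16.6,6.6,-7,0,0,1.08],[16.6,6.6,-7,0,0,1.2]]

```text
t: 24.28
tool_pos: [0.5124, 0.1748, 0.2665]
tool_rot: [-3.098, -0.52, 0.001]
contact_force: [0.3, 0.3, -0.5]
opening: 0.0
grip_force: 0.0
```

```bash
python3 pk.py; python3 - <<'E'
from h import *
tgt("b",GX[1],-95,60,True);tgt("b",GX[1],-95,32.5,True)
# remaining plates on the board
c=calibration("side"); im,d=get_image("side"); W=cloud(c,d)*1000
cs,sn=np.cos(YB),np.sin(YB); q=W[...,:2]-B; bx=cs*q[...,0]+sn*q[...,1]; by=-sn*q[...,0]+cs*q[...,1]; hsv=cv2.cvtColor(im,cv2.COLOR_BGR2HSV)
m=(W[...,2]>28)&(W[...,2]<45)&(hsv[...,1]<75)&(abs(by)<110)
for i,g in enumerate(GX):
    k=m&(abs(bx-1.6-g)<16); print(i,k.sum(),np.percentile(by[k],[2,98]).round(1) if k.sum()>20 else "", np.percentile(bx[k],[3,97]).round(1) if k.sum()>20 else "")
E
```

```text
pocket 0 136 x [-68.7 -39.9] y [-51.7  48.8] z med 23.6 slope [-0.166 -0.001]
pocket 2 154 x [ 8.8 34.1] y [-53.6  47.8] z med 23.7 slope [-0.037 -0.001]
b -18.5 -95 60 rel [-1.04 -0.63  3.35] turn [-0.     0.     0.363]
b -18.5 -95 32.5 rel [-1.04 -0.63  6.1 ] turn [-0.     0.     0.363]
0 105 [-59.5  63.4] [-65.4 -39.7]
1 401 [-52.6  63.1] [-29.2  -2.6]
2 98 [-61.5  61.4] [ 6.9 34.8]
3 383 [-61.7  54.9] [44.5 71.8]
```

arm_command:
  plan:
    - [[-1,-0.6,0,0,0,0.12],[-1,-0.6,0,0,0,0.24],[-1,-0.6,0.5,0,0,0.363],[-1,-0.6,2,0,0,0.363],[-1,-0.6,3.5,0,0,0.363],[-1,-0.6,5,0,0,0.363],[-1,-0.6,5.8,0,0,0.363],[-1,-0.6,6.1,0,0,0.363],[-1,-0.6,6.1,0,0,0.363],[-1,-0.6,6.1,0,0,0.363]]

```text
t: 25.22
tool_pos: [0.5015, 0.1763, 0.2063]
tool_rot: [-3.141, 0.038, -0.001]
contact_force: [0.1, 0.7, -0.8]
opening: -0.0
grip_force: 0.0
```

```bash
python3 - <<'E'
from h import *
tgt("b",GX[1],-36,32.5,True)
E
```

```text
b -18.5 -36 32.5 rel [-0.05 -6.    0.08] turn [-0.    -0.001  0.01 ]
```

arm_command:
  plan:
    - [[0,-0.6,0.1,0,0,0.01],[0,-1.2,0.1,0,0,0.01],[0,-1.8,0.1,0,0,0.01],[0,-2.3,0.1,0,0,0.01],[0,-2.8,0.1,0,0,0.01],[0,-3.3,0.1,0,0,0.01],[0,-3.8,0.1,0,0,0.01],[0,-4.3,0.1,0,0,0.01],[0,-4.8,0.1,0,0,0.01],[0,-5.4,0.1,0,0,0.01],[0,-6,0.1,0,0,0.01],[0,-6,0.1,0,0,0.01]]

```text
t: 26.22
tool_pos: [0.5027, 0.2371, 0.2047]
tool_rot: [-3.14, 0.054, -0.0]
contact_force: [-0.6, -0.0, 0.4]
opening: 0.0004
grip_force: 0.0
```

arm_command:
  plan:
    - [[0,0.4,0,0,0,0],[0,1,-2,0,0,0],[1,2,-3,0,0,0],[4,4,-3,0,0,0],[7.4,5.9,-3,0,0,0],[7.4,5.9,-3,0,0,0],[7.4,5.9,-2,0,0,0],[7.4,5.9,-1,0,0,0],[7.4,5.9,-0.1,0,0,0],[7.4,5.9,-0.1,0,0,0],[7.4,5.9,-0.1,0,0,0],[7.4,5.9,-0.1,0,0,0]]

```text
t: 27.22
tool_pos: [0.574, 0.175, 0.2053]
tool_rot: [3.141, -0.054, -0.001]
contact_force: [0.9, -0.1, 0.4]
opening: -0.0
grip_force: 0.0
```

```bash
python3 ov.py; python3 - <<'E'
from h import *
tgt("b",GX[3],-36,32.5,True)
E
```

```text
plate 1 118 x [-29.4  -3. ] yend 92.7 z 37.1
b 55.5 -36 32.5 rel [ 0.01 -5.89  0.04] turn [-0. -0. -0.]
```

arm_command:
  plan:
    - [[0,-0.6,0,0,0,0],[0,-1.2,0,0,0,0],[0,-1.8,0,0,0,0],[0,-2.3,0,0,0,0],[0,-2.8,0,0,0,0],[0,-3.3,0,0,0,0],[0,-3.8,0,0,0,0],[0,-4.3,0,0,0,0],[0,-4.8,0,0,0,0],[0,-5.3,0,0,0,0],[0,-5.9,0,0,0,0],[0,-5.9,0,0,0,0]]

```text
t: 28.27
tool_pos: [0.5766, 0.2346, 0.2057]
tool_rot: [-3.14, 0.054, -0.0]
contact_force: [0.7, -0.3, 0.3]
opening: -0.0002
grip_force: 0.0
```

arm_command:
  plan:
    - [[0,0.4,-2,0,0,0],[0,0,-6,0,0,-0.12],[0,-3,-10,0,0,-0.24],[0,-6,-10,0,0,-0.36],[0,-9,-10,0,0,-0.48],[0,-11.8,-10,0,0,-0.6],[0,-11.8,-10,0,0,-0.72],[0,-11.8,-10,0,0,-0.84],[0,-11.8,-10,0,0,-0.96],[0,-11.8,-10,0,0,-1.08],[0,-11.8,-10,0,0,-1.2],[0,-11.8,-10,0,0,-1.32]]
  gripper: 0.1

```text
t: 29.27
tool_pos: [0.5807, 0.3516, 0.3053]
tool_rot: [-2.509, -1.889, 0.001]
contact_force: [-0.3, -0.1, 0.1]
opening: 0.0382
grip_force: 0.0
```

arm_command:
  plan:
    - [[0,0,0,0,0,-0.12],[0,0,0,0,0,-0.24],[0,0,0,0,0,-0.25],[0,0,0,0,0,-0.25],[0,0,0,0,0,-0.25]]

```text
t: 29.68
tool_pos: [0.5808, 0.3515, 0.3056]
tool_rot: [-2.264, -2.178, 0.0]
contact_force: [-0.4, 0.1, 1.0]
opening: 0.0383
grip_force: 0.0
```

```bash
python3 ov.py;python3 pk.py; python3 - <<'E'
from h import *
tgt("b",GX[3],80,32)
E
```

```text
plate 1 116 x [-29.5  -2.7] yend 92.5 z 37.1
plate 3 113 x [44.7 71.6] yend 92.8 z 37.1
pocket 0 142 x [-68.9 -40.2] y [-53.6  47.8] z med 23.8 slope [-0.184 -0.001]
pocket 2 156 x [ 7.5 34. ] y [-56.1  46.8] z med 23.7 slope [-0.04  -0.001]
b 55.5 80 32 rel [-0.17 -0.04 10.06] turn [-0.    -0.    -0.004]
```

arm_command:
  plan:
    - [[-0.15,0,3,0,0,0],[-0.15,0,6,0,0,0],[-0.15,0,8,0,0,0],[-0.15,0,9,0,0,0],[-0.15,0,9.6,0,0,0],[-0.15,0,9.6,0,0,0],[-0.15,0,9.6,0,0,0]]

```text
t: 30.37
tool_pos: [0.5813, 0.3502, 0.2109]
tool_rot: [2.261, 2.18, 0.003]
contact_force: [-0.4, 1.0, 0.6]
opening: 0.0386
grip_force: 0.0
```

```bash
python3 fing.py; python3 -c "
from h import *
tgt('b',GX[3]+1,80,32)"
```

```text
42 [(np.float64(27.1), np.float64(38.3), 11), (np.float64(76.6), np.float64(82.7), 15)]
50 [(np.float64(25.3), np.float64(39.6), 26), (np.float64(76.5), np.float64(83.9), 21), (np.float64(88.0), np.float64(91.5), 6)]
[(np.float64(-29.8), np.float64(-2.2), 84), (np.float64(44.5), np.float64(73.0), 77), (np.float64(77.8), np.float64(77.8), 1)]
tool bx,by 56.67435333025028 80.59154041335401 0.21167295393074836
b 56.5 80 32 rel [-0.06 -0.02  0.67] turn [ 0.003 -0.001 -0.002]
```

arm_command:
  plan:
    - [[0,0.05,0.3,0,0,0],[0,0.05,0.62,0,0,0],[0,0.05,0.62,0,0,0],[0,0.05,0.62,0,0,0]]

```text
t: 30.75
tool_pos: [0.5813, 0.3499, 0.2036]
tool_rot: [-2.261, -2.181, -0.0]
contact_force: [0.3, -0.5, -0.2]
opening: 0.0385
grip_force: 0.0
```

arm_command:
  plan:
    - [[0,0,0,0,0,0],[0,0,0,0,0,0],[0,0,0,0,0,0],[0,0,0,0,0,0],[0,0,0,0,0,0],[0,0,0,0,0,0],[0,0,0,0,0,0]]
  gripper: 1
  force: 60

```text
t: 31.33
tool_pos: [0.5814, 0.35, 0.2039]
tool_rot: [2.261, 2.181, 0.0]
contact_force: [-1.6, -0.7, 3.5]
opening: 0.0257
grip_force: 59.1
```

```bash
python3 - <<'E'
from h import *
tgt("b",GX[3],80,32);tgt("c",GX[3],66,102);tgt("c",GX[3],66,24)
E
```

```text
b 55.5 80 32 rel [-0.02 -0.1  -0.11] turn [ 0.    -0.    -0.002]
c 55.5 66 102 rel [-33.93  -1.71  -7.11] turn [ 0.    -0.     0.002]
c 55.5 66 24 rel [-33.93  -1.71   0.69] turn [ 0.    -0.     0.002]
```

arm_command:
  plan:
    - [[0,0,-1,0,0,0],[0,0,-3,0,0,0],[0,0,-5,0,0,0],[-1,0,-7,0,0,0],[-4,0,-7,0,0,0],[-7,0,-7,0,0,0],[-10,0,-7,0,0,0],[-13,-0.5,-7,0,0,0],[-16,-1,-7,0,0,0],[-19,-1.7,-7,0,0,0],[-22,-1.7,-7,0,0,0],[-25,-1.7,-7,0,0,0]]

```text
t: 32.33
tool_pos: [0.5546, 0.0994, 0.2735]
tool_rot: [-2.261, -2.181, -0.0]
contact_force: [-0.4, 0.2, -0.9]
opening: 0.0258
grip_force: 59.2
```

arm_command:
  plan:
    - [[-2,0,0,0,0,0],[-4,0,0,0,0,0],[-6,0,0,0,0,0],[-7.5,0,0,0,0,0],[-8.5,0,0,0,0,0],[-8.9,0,0,0,0,0],[-8.9,0,2,0,0,0],[-8.9,0,4,0,0,0],[-8.9,0,5,0,0,0],[-8.9,0,5,0,0,0],[-8.9,0,5,0,0,0]]

```text
t: 33.25
tool_pos: [0.5519, 0.0122, 0.223]
tool_rot: [-2.259, -2.181, 0.001]
contact_force: [-0.2, 0.2, -0.5]
opening: 0.0254
grip_force: 59.2
```

```bash
python3 held.py; python3 -c "
from h import *
tgt('c',GX[3],66,24)"
```

```text
side -40 9 x [53.8 57.1 64. ] z 56.8
side 20 11 x [49.6 67.1 70. ] z 56.9
side 40 14 x [-70.3  60.6  71.1] z 55.6
ymin -41.990760043765555
scene -20 11 x [-72.5  41.8  46.3] z 53.5
scene 0 34 x [-74.7  43.6  52.4] z 55.7
scene 20 50 x [-71.4  50.2  67.7] z 56.1
scene 40 32 x [40.2 51.8 67.1] z 56.1
ymin -48.65019302301565
0.026017010694494153 59.16810214519501
c 55.5 66 24 rel [-0.05 -0.07  2.77] turn [0.002 0.    0.003]
```

arm_command:
  plan:
    - [[0,-0.05,0.5,0,0,0],[0,-0.05,1,0,0,0],[0,-0.05,1.5,0,0,0],[0,-0.05,1.9,0,0,0],[0,-0.05,2.2,0,0,0],[0,-0.05,2.4,0,0,0],[0,-0.05,2.6,0,0,0],[0,-0.05,2.7,0,0,0],[-0.2,-0.05,2.7,0,0,0],[-0.4,-0.05,2.7,0,0,0]]

```text
t: 34.18
tool_pos: [0.5515, 0.0077, 0.1966]
tool_rot: [2.261, 2.181, 0.0]
contact_force: [-0.1, 0.6, -1.0]
opening: 0.0255
grip_force: 59.2
```

arm_command:
  plan:
    - [[0,0,0,0,0,0],[0,0,0,0,0,0],[0,0,0,0,0,0],[0,0,0,0,0,0],[0,0,0,0,0,0]]
  gripper: 0.1

```text
t: 34.6
tool_pos: [0.5515, 0.0078, 0.1967]
tool_rot: [2.261, 2.181, 0.0]
contact_force: [-0.1, 0.7, 0.6]
opening: 0.0384
grip_force: 0.0
```

arm_command:
  plan:
    - [[0,0,-1,0,0,0],[0,0,-3,0,0,0],[2,0,-3,0,0,0],[4,0,-3,0,0,0],[4,0,-3,0,0,0],[4,0,-1.5,0,0,0],[4,0,0,0,0,0],[4,0,0,0,0,0],[4,0,0,0,0,0]]
  gripper: 1

```text
t: 35.35
tool_pos: [0.5524, 0.0475, 0.1959]
tool_rot: [-2.26, -2.18, 0.003]
contact_force: [-0.4, -0.1, 0.5]
opening: -0.0002
grip_force: 0.0
```

```bash
python3 - <<'E'
from cs import *
tgt("c",GX[3],60,24)
im,x,y,z,m=look("scene",-58,80,12,45); k=m&(abs(x-GX[3])<20)
print(k.sum(),np.percentile(x[k],[3,97]).round(1),np.percentile(y[k],[2,98]).round(1),np.median(z[k]))
E
```

```text
c 55.5 60 24 rel [-4.19  0.1  -0.1 ] turn [-0.002  0.     0.002]
198 [36.7 67.9] [-2.3 69.9] 27.706408941019166
```

Next I push plate3 in, then retreat over to plate1 at groove 1.

arm_command:
  plan:
    - [[-0.5,0.1,0,0,0,0],[-0.9,0.1,0,0,0,0],[-1.3,0.1,0,0,0,0],[-1.7,0.1,0,0,0,0],[-2.1,0.1,0,0,0,0],[-2.5,0.1,0,0,0,0],[-2.9,0.1,0,0,0,0],[-3.3,0.1,0,0,0,0],[-3.7,0.1,0,0,0,0],[-4.0,0.1,0,0,0,0],[-4.2,0.1,0,0,0,0],[-4.2,0.1,0,0,0,0]]

```text
t: 36.4
tool_pos: [0.5523, 0.0053, 0.1964]
tool_rot: [-2.261, -2.181, 0.001]
contact_force: [-0.2, -0.5, -1.2]
opening: -0.0004
grip_force: 0.0
```

arm_command:
  plan:
    - [[1,0,0,0,0,0],[2,0,-3,0,0,0],[4,0,-7,0,0,0],[8,0,-11,0,0,0],[12,0,-13,0,0,0],[16,-3,-13,0,0,0],[20,-5,-13,0,0,0],[23,-5,-13,0,0,0],[23,-5,-13,0,0,0],[23,-5,-13,0,0,0]]
  gripper: 0.1

```text
t: 37.23
tool_pos: [0.5095, 0.2407, 0.3268]
tool_rot: [-2.255, -2.187, -0.001]
contact_force: [0.7, -0.8, 0.5]
opening: 0.0386
grip_force: 0.0
```

```bash
python3 ov.py;python3 pk.py; python3 - <<'E'
from h import *
tgt("b",GX[1]+.6,80,32)
E
```

```text
plate 1 112 x [-26.7  -2.1] yend 94.5 z 37.0
pocket 0 140 x [-68.3 -40.1] y [-54.4  48. ] z med 23.7 slope [-0.168  0.002]
pocket 2 154 x [ 8.5 33.7] y [-55.  48.] z med 24.0 slope [-0.024 -0.001]
pocket 3 52 x [43.  57.4] y [-54.8  48.6] z med 23.9 slope [-0.15  -0.007]
b -17.9 80 32 rel [11.43 -0.73 12.12] turn [-0.     0.001 -0.   ]
```

arm_command:
  plan:
    - [[4,-0.7,0,0,0,0],[8,-0.7,0,0,0,0],[11.4,-0.7,1,0,0,0],[11.4,-0.7,4,0,0,0],[11.4,-0.7,7,0,0,0],[11.4,-0.7,9,0,0,0],[11.4,-0.7,10.5,0,0,0],[11.4,-0.7,11.5,0,0,0],[11.4,-0.7,11.7,0,0,0],[11.4,-0.7,11.7,0,0,0],[11.4,-0.7,11.7,0,0,0]]

```text
t: 38.25
tool_pos: [0.5087, 0.3512, 0.2106]
tool_rot: [2.262, 2.18, 0.003]
contact_force: [0.4, -0.0, 0.1]
opening: 0.0381
grip_force: 0.0
```

```bash
python3 fing.py; python3 ov.py; python3 -c "
from h import *
tgt('b',GX[1]+.8,80,32)"
```

```text
42 [(np.float64(-44.5), np.float64(-33.0), 12), (np.float64(3.8), np.float64(14.7), 12)]
50 [(np.float64(-47.0), np.float64(-32.8), 24), (np.float64(4.5), np.float64(19.5), 25)]
[(np.float64(-39.9), np.float64(-39.9), 1), (np.float64(-26.8), np.float64(0.5), 87), (np.float64(5.0), np.float64(6.1), 2)]
tool bx,by -16.200558071354695 79.28933502662359 0.21112892856964233
plate 1 106 x [-26.4  -2.2] yend 95.0 z 37.2
b -17.7 80 32 rel [ 0.06 -0.14  0.62] turn [ 0.002 -0.001 -0.002]
```

arm_command:
  plan:
    - [[0.05,0.1,0.3,0,0,0],[0.05,0.1,0.6,0,0,0],[0.05,0.1,0.6,0,0,0],[0.05,0.1,0.6,0,0,0]]

```text
t: 38.68
tool_pos: [0.5087, 0.352, 0.2033]
tool_rot: [-2.261, -2.181, 0.001]
contact_force: [-0.5, 0.2, -0.1]
opening: 0.0387
grip_force: 0.0
```

arm_command:
  plan:
    - [[0,0,0,0,0,0],[0,0,0,0,0,0],[0,0,0,0,0,0],[0,0,0,0,0,0],[0,0,0,0,0,0],[0,0,0,0,0,0],[0,0,0,0,0,0]]
  gripper: 1
  force: 60

```text
t: 39.27
tool_pos: [0.5089, 0.3521, 0.2038]
tool_rot: [2.261, 2.181, 0.0]
contact_force: [-1.3, -0.4, 3.4]
opening: 0.0257
grip_force: 59.0
```

```bash
python3 - <<'E'
from h import *
tgt("b",GX[1],80,32);tgt("c",GX[1],66,102);tgt("c",GX[1],66,24)
E
```

```text
b -18.5 80 32 rel [ 0.01 -0.24 -0.12] turn [ 0.    -0.    -0.002]
c -18.5 66 102 rel [-33.86  -1.86  -7.13] turn [ 0.    -0.     0.002]
c -18.5 66 24 rel [-33.86  -1.86   0.67] turn [ 0.    -0.     0.002]
```

arm_command:
  plan:
    - [[0,0,-1,0,0,0],[0,0,-3,0,0,0],[0,0,-5,0,0,0],[-1,0,-7,0,0,0],[-4,0,-7,0,0,0],[-7,0,-7,0,0,0],[-10,0,-7,0,0,0],[-13,-0.5,-7,0,0,0],[-16,-1,-7,0,0,0],[-19,-1.8,-7,0,0,0],[-22,-1.8,-7,0,0,0],[-25,-1.8,-7,0,0,0]]

```text
t: 40.27
tool_pos: [0.481, 0.1016, 0.2735]
tool_rot: [2.26, 2.182, 0.0]
contact_force: [0.4, -0.4, -1.5]
opening: 0.0256
grip_force: 59.1
```

arm_command:
  plan:
    - [[-2,0,0,0,0,0],[-4,0,0,0,0,0],[-6,0,0,0,0,0],[-7.5,0,0,0,0,0],[-8.5,0,0,0,0,0],[-8.9,0,0,0,0,0],[-8.9,0,2,0,0,0],[-8.9,0,4,0,0,0],[-8.9,0,5,0,0,0],[-8.9,0,5,0,0,0],[-8.9,0,5,0,0,0]]

```text
t: 41.18
tool_pos: [0.4784, 0.0143, 0.2231]
tool_rot: [-2.259, -2.181, 0.001]
contact_force: [-0.3, 0.1, -0.5]
opening: 0.026
grip_force: 59.1
```

```bash
python3 held.py; python3 -c "
from h import *
tgt('c',GX[1],66,24)"
```

```text
side -40 9 x [-27.1 -22.  -18.4] z 56.3
side -20 6 x [-71.3 -46.4  -4.6] z 49.2
side 0 8 x [-11.6  -5.9  -2.3] z 56.3
side 20 16 x [-13.5  -7.5  22.2] z 56.1
side 40 13 x [-68.7 -13.7  -3.8] z 56.4
ymin -38.298884202902734
scene -60 7 x [-73.4 -66.5 -27.3] z 41.2
scene -40 68 x [-32.8 -20.   -5.8] z 55.6
scene -20 63 x [-32.3 -19.7  -4.8] z 56.2
scene 0 63 x [-33.3 -20.7  -6.8] z 56.5
scene 20 61 x [-33.1 -21.6  -5.2] z 56.2
scene 40 38 x [-32.5 -21.9  -5.8] z 56.3
ymin -40.01219875852282
0.025664779847025792 59.13423478603363
c -18.5 66 24 rel [ 0.02 -0.12  2.76] turn [0.002 0.    0.003]
```

arm_command:
  plan:
    - [[0,-0.05,0.5,0,0,0],[0,-0.05,1,0,0,0],[0,-0.05,1.5,0,0,0],[0,-0.05,1.9,0,0,0],[0,-0.05,2.2,0,0,0],[0,-0.05,2.4,0,0,0],[0,-0.05,2.6,0,0,0],[0,-0.05,2.7,0,0,0],[-0.2,-0.05,2.7,0,0,0],[-0.4,-0.05,2.7,0,0,0]]

```text
t: 42.12
tool_pos: [0.478, 0.0098, 0.1966]
tool_rot: [2.261, 2.181, 0.0]
contact_force: [-0.2, -0.8, -1.4]
opening: 0.0257
grip_force: 59.1
```

arm_command:
  plan:
    - [[0,0,0,0,0,0],[0,0,0,0,0,0],[0,0,0,0,0,0],[0,0,0,0,0,0],[0,0,0,0,0,0]]
  gripper: 0.1

```text
t: 42.53
tool_pos: [0.4781, 0.0099, 0.1967]
tool_rot: [2.261, 2.181, 0.0]
contact_force: [0.4, -0.0, -0.0]
opening: 0.0386
grip_force: 0.0
```

arm_command:
  plan:
    - [[0,0,-1,0,0,0],[0,0,-3,0,0,0],[2,0,-3,0,0,0],[4,0,-3,0,0,0],[4,0,-3,0,0,0],[4,0,-1.5,0,0,0],[4,0,0,0,0,0],[4,0,0,0,0,0],[4,0,0,0,0,0]]
  gripper: 1

```text
t: 43.28
tool_pos: [0.479, 0.0497, 0.1961]
tool_rot: [-2.26, -2.18, 0.002]
contact_force: [0.3, -0.2, -0.3]
opening: -0.0001
grip_force: 0.0
```

```bash
python3 - <<'E'
from cs import *
tgt("c",GX[1],60,24)
im,x,y,z,m=look("scene",-58,80,12,45); k=m&(abs(x-GX[1])<20)
print(k.sum(),np.percentile(x[k],[3,97]).round(1),np.percentile(y[k],[2,98]).round(1),np.median(z[k]))
E
```

```text
c -18.5 60 24 rel [-4.13  0.04 -0.09] turn [-0.002  0.     0.002]
356 [-35.1  -1. ] [-43.2  71.6] 26.42776142018216
```

arm_command:
  plan:
    - [[-0.5,0.05,0,0,0,0],[-0.9,0.05,0,0,0,0],[-1.3,0.05,0,0,0,0],[-1.7,0.05,0,0,0,0],[-2.1,0.05,0,0,0,0],[-2.5,0.05,0,0,0,0],[-2.9,0.05,0,0,0,0],[-3.3,0.05,0,0,0,0],[-3.7,0.05,0,0,0,0],[-4.0,0.05,0,0,0,0],[-4.2,0.05,0,0,0,0],[-4.2,0.05,0,0,0,0]]

```text
t: 44.33
tool_pos: [0.4784, 0.0075, 0.1965]
tool_rot: [2.261, 2.18, -0.0]
contact_force: [0.7, -0.5, 0.9]
opening: -0.0001
grip_force: 0.0
```

arm_command:
  plan:
    - [[1,0,0,0,0,0],[2,0,-3,0,0,0],[3,0,-7,0,0,0],[3,1,-11,0,0,0],[3,1,-15,0,0,0],[3,1,-19,0,0,0],[3,1,-21,0,0,0],[3,1,-21,0,0,0],[3,1,-21,0,0,0],[3,1,-21,0,0,0]]

```text
t: 45.17
tool_pos: [0.4891, 0.038, 0.4052]
tool_rot: [-2.259, -2.181, 0.002]
contact_force: [-0.5, 0.1, -0.9]
opening: -0.0002
grip_force: 0.0
```

```bash
python3 - <<'E'
from h import *
c=calibration("wrist"); im,d=get_image("wrist"); W=cloud(c,d)*1000
cs,sn=np.cos(YC),np.sin(YC); q=W[...,:2]-C; x=cs*q[...,0]+sn*q[...,1]; y=-sn*q[...,0]+cs*q[...,1]; z=W[...,2]
for g in GX:
    k=(abs(x-g)<10)&(y>-55)&(y<44)&(z>5)&(z<45); A=np.c_[x[k]-g,y[k]+12,np.ones(k.sum())]; s=np.linalg.lstsq(A,z[k],rcond=None)[0]; print(g,k.sum(),"slope",s.round(4), z[k].min().round(1),z[k].max().round(1))
    e=(abs(x-g)<10)&(y>40)&(y<80)&(z>5)&(z<45); print("  deck z",np.percentile(z[e],[2,50,98]).round(1))
cv2.imwrite("pics/w8.png",cv2.resize(im[150:330,220:420],(800,600)[0:2] if 0 else (640,576)))
print(get_obs()["tool_pos"])
E
```

```text
-55.5 1209 slope [-2.90000e-03  3.00000e-04  2.12494e+01] 19.0 23.5
  deck z [18.8 21.  22.6]
-18.5 741 slope [-8.80000e-03 -5.00000e-04  2.12441e+01] 18.8 23.2
  deck z [19.7 21.1 22.6]
18.5 939 slope [6.40000e-03 1.00000e-03 2.12121e+01] 19.3 23.5
  deck z [19.5 21.2 22.7]
55.5 1246 slope [-4.90000e-03  1.10000e-03  2.12473e+01] 18.8 23.4
  deck z [19.5 21.1 22.6]
[0.48902352 0.03791326 0.40432622]
```

View pics/w8.png

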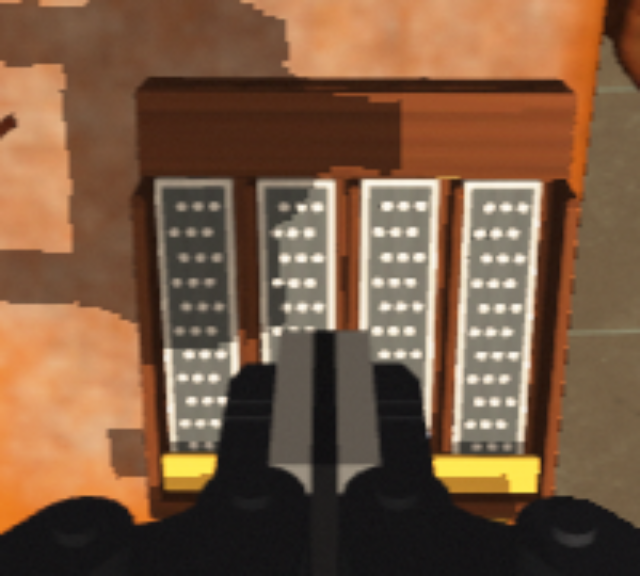

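All four plates lie level and flush in the pockets (tops at (195..500,180..450) in the crop). Next is the lid: measure its angle again and compute the arc for the fingertips.

```bash
cat > lid.py <<'E'
from h import *
def lid():
    for n in("side","scene"):
        c=calibration(n);im,d=get_image(n);W=cloud(c,d)*1000
        cs,sn=np.cos(YC),np.sin(YC); q=W[...,:2]-C; x=cs*q[...,0]+sn*q[...,1]; y=-sn*q[...,0]+cs*q[...,1]; z=W[...,2]
        hsv=cv2.cvtColor(im,cv2.COLOR_BGR2HSV)
        brown=((hsv[...,0]<16)|(hsv[...,0]>170))&(hsv[...,1]>60)&(hsv[...,2]<150)
        m=brown&(abs(x)<72)&(y>-125)&(y<95)&(z>44)&(z<225)
        k=m&(np.hypot(y+82,z-40)>30)&(np.hypot(y+82,z-40)<172)
        if k.sum()>50:
            a=np.arctan2(z[k]-40,y[k]+82); print(n,k.sum(),"lid angle",np.percentile(a,[10,50,90]).round(3),"z",np.percentile(z[k],[2,50,98]).round(1))
def state():
    o=get_obs(); p=o["tool_pos"][:2]*1000-C; cs,sn=np.cos(YC),np.sin(YC)
    return cs*p[0]+sn*p[1],-sn*p[0]+cs*p[1],o["tool_pos"][2]*1000-173
def pt(th,r=140): return -82+r*np.cos(th)-6*np.sin(th)-11.5, 40+r*np.sin(th)+6*np.cos(th)
if __name__=="__main__":
    lid(); s=state(); print("tool case x,y,tip",np.round(s,1))
    for th in (1.75,1.43,1.3,1.2,1.1,1,.9,.8,.7,.6,.5,.4,.3,.2,.1,0):
        y,z=pt(th); print(th,"row x %.1f z %.1f cm"%((y-s[1])/10,-(z-s[2])/10))
E
python3 lid.py; python3 -c "
from h import *
tgt('c',0,0,200)"
```

```text
side 1360 lid angle [1.455 1.496 1.534] z [ 72.3 130.2 202. ]
scene 1512 lid angle [1.523 1.548 1.634] z [ 72.7 146.  204.5]
tool case x,y,tip [ -8.4  89.8 231.1]
1.75 row x -21.4 z 5.4 cm
1.43 row x -17.0 z 5.2 cm
1.3 row x -15.2 z 5.5 cm
1.2 row x -13.8 z 5.8 cm
1.1 row x -12.5 z 6.4 cm
1 row x -11.3 z 7.0 cm
0.9 row x -10.1 z 7.8 cm
0.8 row x -9.0 z 8.7 cm
0.7 row x -8.0 z 9.6 cm
0.6 row x -7.1 z 10.7 cm
0.5 row x -6.3 z 11.9 cm
0.4 row x -5.7 z 13.1 cm
0.3 row x -5.1 z 14.4 cm
0.2 row x -4.7 z 15.7 cm
0.1 row x -4.5 z 17.1 cm
0 row x -4.3 z 18.5 cm
c 0 0 200 rel [-8.98  0.84  3.11] turn [-0.004 -0.     0.002]
```

arm_command:
  plan:
    - [[0,0.8,-3,0,0,0],[-4,0.8,-3,0,0,0],[-8,0.8,-3,0,0,0],[-12,0.8,-3,0,0,0],[-16,0.8,-3,0,0,0],[-20,0.8,-3,0,0,0],[-22.5,0.8,-3,0,0,0],[-22.5,0.8,-3,0,0,0],[-22.5,0.8,-3,0,0,0]]

```text
t: 46.07
tool_pos: [0.4891, -0.1887, 0.4348]
tool_rot: [-2.262, -2.176, 0.001]
contact_force: [-0.1, 1.9, -0.5]
opening: -0.0001
grip_force: 0.0
```

arm_command:
  plan:
    - [[0,0,2,0,0,0],[0,0,4,0,0,0],[0,0,6,0,0,0],[0,0,8,0,0,0],[0,0,8.3,0,0,0],[0,0,8.3,0,0,0],[0,0,8.3,0,0,0]]

```text
t: 46.65
tool_pos: [0.4897, -0.1869, 0.354]
tool_rot: [2.26, 2.182, 0.0]
contact_force: [-0.5, 0.1, 0.5]
opening: -0.0002
grip_force: 0.0
```

```bash
python3 lid.py
```

```text
side 1509 lid angle [1.454 1.492 1.535] z [ 73.5 137.3 203.5]
scene 1434 lid angle [1.523 1.551 1.634] z [ 72.7 142.8 204.6]
tool case x,y,tip [   0.9 -135.2  182.3]
1.75 row x 1.1 z 0.6 cm
1.43 row x 5.5 z 0.3 cm
1.3 row x 7.3 z 0.6 cm
1.2 row x 8.7 z 1.0 cm
1.1 row x 10.0 z 1.5 cm
1 row x 11.2 z 2.1 cm
0.9 row x 12.4 z 2.9 cm
0.8 row x 13.5 z 3.8 cm
0.7 row x 14.5 z 4.7 cm
0.6 row x 15.4 z 5.8 cm
0.5 row x 16.2 z 7.0 cm
0.4 row x 16.8 z 8.2 cm
0.3 row x 17.4 z 9.5 cm
0.2 row x 17.8 z 10.9 cm
0.1 row x 18.0 z 12.2 cm
0 row x 18.2 z 13.6 cm
```

arm_command:
  plan:
    - [[1.5,0,0.4,0,0,0],[3,0,0.4,0,0,0],[4,0,0.3,0,0,0],[5,0,0.3,0,0,0],[5.7,0,0.4,0,0,0],[6.5,0,0.5,0,0,0],[7.3,0,0.6,0,0,0],[8,0,0.8,0,0,0],[8.7,0,1.0,0,0,0],[9.4,0,1.3,0,0,0],[10,0,1.5,0,0,0]]

```text
t: 47.67
tool_pos: [0.4929, -0.087, 0.3379]
tool_rot: [-2.261, -2.181, 0.0]
contact_force: [0.8, -1.4, 0.2]
opening: -0.0001
grip_force: 0.5
```

```bash
python3 lid.py
```

```text
side 1046 lid angle [1.044 1.108 1.139] z [ 70.1 128.9 188.5]
scene 1822 lid angle [1.128 1.161 1.247] z [ 71.1 124.6 186.1]
tool case x,y,tip [-1.000e-01 -3.440e+01  1.644e+02]
1.75 row x -9.0 z -1.2 cm
1.43 row x -4.5 z -1.5 cm
1.3 row x -2.7 z -1.2 cm
1.2 row x -1.4 z -0.8 cm
1.1 row x -0.1 z -0.3 cm
1 row x 1.2 z 0.3 cm
0.9 row x 2.3 z 1.1 cm
0.8 row x 3.4 z 2.0 cm
0.7 row x 4.4 z 3.0 cm
0.6 row x 5.3 z 4.0 cm
0.5 row x 6.1 z 5.2 cm
0.4 row x 6.8 z 6.4 cm
0.3 row x 7.3 z 7.7 cm
0.2 row x 7.7 z 9.1 cm
0.1 row x 8.0 z 10.4 cm
0 row x 8.1 z 11.8 cm
```

The lid follows the fingers. Continuing down the arc.

arm_command:
  plan:
    - [[0.6,0,0.0,0,0,0],[1.2,0,0.3,0,0,0],[1.8,0,0.7,0,0,0],[2.3,0,1.1,0,0,0],[2.9,0,1.5,0,0,0],[3.4,0,2.0,0,0,0],[3.9,0,2.5,0,0,0],[4.4,0,3.0,0,0,0],[4.9,0,3.5,0,0,0],[5.3,0,4.0,0,0,0],[5.7,0,4.6,0,0,0],[6.1,0,5.2,0,0,0]]

```text
t: 48.77
tool_pos: [0.4952, -0.0263, 0.2859]
tool_rot: [-2.261, -2.181, -0.0]
contact_force: [0.9, 0.2, 0.9]
opening: 0.0002
grip_force: 0.4
```

arm_command:
  plan:
    - [[0.4,0,0.6,0,0,0],[0.7,0,1.2,0,0,0],[1.0,0,1.9,0,0,0],[1.2,0,2.5,0,0,0],[1.4,0,3.2,0,0,0],[1.6,0,3.9,0,0,0],[1.75,0,4.5,0,0,0],[1.9,0,5.2,0,0,0],[1.9,0,5.2,0,0,0]]

```text
t: 49.52
tool_pos: [0.4951, -0.0075, 0.2326]
tool_rot: [-2.259, -2.18, 0.003]
contact_force: [0.2, 0.5, -0.2]
opening: -0.0002
grip_force: 0.0
```

```bash
python3 lid.py
```

```text
side 744 lid angle [0.065 0.151 0.239] z [ 45.2  57.2 104.4]
scene 1422 lid angle [0.136 0.175 0.689] z [ 49.2  57.6 159.8]
tool case x,y,tip [-0.2 44.6 60.9]
1.75 row x -16.9 z -11.6 cm
1.43 row x -12.4 z -11.9 cm
1.3 row x -10.6 z -11.6 cm
1.2 row x -9.3 z -11.2 cm
1.1 row x -8.0 z -10.7 cm
1 row x -6.8 z -10.0 cm
0.9 row x -5.6 z -9.2 cm
0.8 row x -4.5 z -8.4 cm
0.7 row x -3.5 z -7.4 cm
0.6 row x -2.6 z -6.3 cm
0.5 row x -1.8 z -5.1 cm
0.4 row x -1.2 z -3.9 cm
0.3 row x -0.6 z -2.6 cm
0.2 row x -0.2 z -1.3 cm
0.1 row x 0.1 z 0.1 cm
0 row x 0.2 z 1.5 cm
```

arm_command:
  plan:
    - [[0.1,0,0.4,0,0,0],[0.1,0,0.8,0,0,0],[0.2,0,1.1,0,0,0],[0.2,0,1.3,0,0,0],[0.2,0,1.4,0,0,0],[0.2,0,1.5,0,0,0],[0.2,0,1.5,0,0,0],[0.2,0,1.5,0,0,0]]

```text
t: 50.28
tool_pos: [0.4959, -0.0058, 0.2195]
tool_rot: [2.261, 2.181, -0.0]
contact_force: [0.8, -0.2, -0.2]
opening: -0.0
grip_force: 0.0
```

arm_command:
  plan:
    - [[0,0,0.05,0,0,0],[0,0,0.1,0,0,0],[0,0,0.1,0,0,0]]

```text
t: 50.53
tool_pos: [0.4961, -0.0058, 0.2194]
tool_rot: [-2.261, -2.181, 0.001]
contact_force: [-3.3, -0.5, 6.3]
opening: 0.0002
grip_force: 3.2
```

arm_command:
  plan:
    - [[0,0,0.05,0,0,0],[0,0,0.1,0,0,0],[0,0,0.1,0,0,0]]

```text
t: 50.78
tool_pos: [0.4963, -0.0058, 0.2193]
tool_rot: [-2.26, -2.181, 0.001]
contact_force: [-6.2, 0.2, 12.0]
opening: -0.0003
grip_force: 6.1
```

arm_command:
  plan:
    - [[0,0,-1,0,0,0],[0,0,-4,0,0,0],[4,0,-8,0,0,0],[8,0,-12,0,0,0],[12,0,-16,0,0,0],[16,0,-18,0,0,0],[16,0,-18,0,0,0],[16,0,-18,0,0,0],[16,0,-18,0,0,0]]

```text
t: 51.53
tool_pos: [0.5019, 0.1558, 0.4003]
tool_rot: [2.255, 2.183, 0.006]
contact_force: [-0.8, -0.8, 0.5]
opening: -0.0003
grip_force: 0.0
```

```bash
python3 lid.py | head -2; python3 - <<'E'
from h import *
from lid import *
c=calibration("wrist"); im,d=get_image("wrist"); W=cloud(c,d)*1000
cs,sn=np.cos(YC),np.sin(YC); q=W[...,:2]-C; x=cs*q[...,0]+sn*q[...,1]; y=-sn*q[...,0]+cs*q[...,1]; z=W[...,2]
k=(abs(x)<70)&(y>-50)&(y<75)&(z>15)&(z<90); print(k.sum(),"slope,z",np.polyfit(y[k],z[k],1).round(4))
im,d=get_image("side");cv2.imwrite("pics/end.png",cv2.resize(im[90:330,170:370],(500,600)))
E
```

```text
side 94 lid angle [0.031 0.053 0.131] z [44.2 46.7 49.5]
scene 501 lid angle [0.041 0.073 0.161] z [44.1 46.6 49.3]
1354 slope,z [1.4000e-03 4.4937e+01]
```

View pics/end.png

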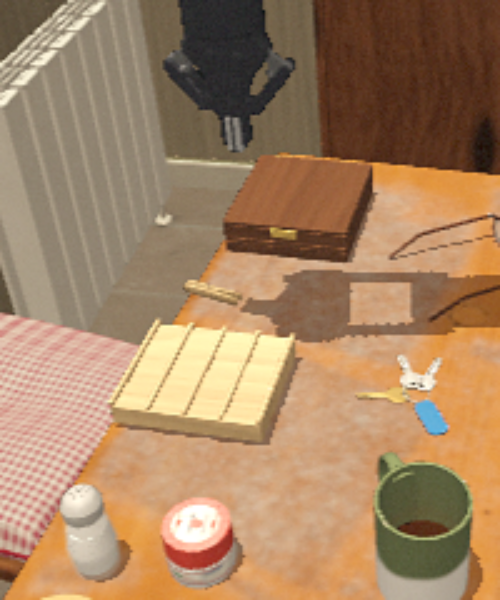

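The lid is shut (slope 0.001, with the brass tab at (284,233) in the crop), the board is empty, and the pot and shaker are where they were.

```bash
python3 -c "
from station import *
print(finish_job())"
```

```text
the job is handed in; nothing more can be done
None
```

I put all four plates in the case, one to a pocket and lying flat, then gently shut the lid; I handed the job in at about 52 s, and it returned no verdict.

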